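# Spread a retaining ring and hold it open at the axle groove

### The arm

A 6-joint arm with a two-finger parallel gripper is mounted at the origin on the work surface. World frame = base frame: x ahead of the robot, y to its left, z up, the work surface at z = 0. Lengths are in m, angles in degrees, forces in N, time in s.
With the tool pointing down it reaches from about 0.4 to 0.825 m from the base axis. Payload 7 kg.
Tool frame: the origin (TCP) lies between the finger pads; the fingertips stand 11 mm ahead of it and the grasp point (between the pads) lies 8 mm behind it (r.tcp_to_tips is the distance from the TCP to the fingertips, in m); x points along the fingers, y is the direction in which the jaws open and shut, and the axes are right-handed (so a half turn about x gives the same grasp; the last joint's range is limited). The gripper opens to 88 mm and grips with 3 to 60 N. Pads are 19 mm wide; open, the fingers measure 130 mm over their backs; the gripper's body (78 mm by 193 mm) begins 47 mm behind the grasp point.
Start: joints at [88.7, 20.546, 0.682, 0, -70.136, -16.507], TCP at [0.206, 0.643, 0.238] pointing down, gripper open.
Joint ranges: [-176.03, 176.03], [-82.01, 121.73], [-58.28, 71.71], [-173.87, 95.51], [-174.79, -0.11], [-173.66, 173.66]. Speed limits (degrees/s): [136.94, 136.94, 172.46, 180, 180, 180].

### API

Orientations are given as [roll, pitch, yaw] about the fixed x, y, z axes, in that order (R = Rz(yaw) Ry(pitch) Rx(roll)).
In Python, from plant import r gives the robot as it stands.
- The arm moves only by the tool arm_command, never from a script. Its argument "plan" is a list of rows, each an object of numbers: "dx", "dy", "dz": the shift along the tool's x, y, z each as a share of 0.02 m, from -1 to 1; "wx", "wy", "wz": the turn, a rotation vector about the tool's x, y, z each as a share of 0.08 rad, from -1 to 1. In form: [{"dx": .., "dy": .., "dz": .., "wx": .., "wy": .., "wz": ..}, ...]. A call has 1 to 20 rows; each row shifts and turns the pose as measured when the row begins, along the tool's axes as they then stand; what a row does not reach is not made up. A row lasts 1/12 s, in which the tool goes at most 41.7 mm and 7.16 degrees, less where a joint would pass 70% of its speed; a pose out of reach is approached as far as the arm can. A call with a number of a shift or a turn outside -1 to 1 is refused whole. A call with a gripper value outside its range is refused whole. "fingers" is the closure, from -1 (fully open) to 1 (shut), so that 0 is half open, set as the call begins (left out, the last holds). The fingers move at their own pace and stop on an object; "force" is the grip in N (left out, the last holds). Time passes only in rows, so rows that do not move let the fingers close. It gives the time, the measured TCP pose, the force and the opening at its end, in the units of the state.
- r.get_state(): the state, without advancing time (a new reading comes with each control period).
- r.capture(name): name is "scene" or "side" or "wrist"; returns (picture, depth): 420x560x3 uint8, red, green, blue; 420x560 float32, m along the optical axis (not along the pixel's ray), 0 where there is no reading.
- r.camera_model(name): a dict with "vertical_fov" (degrees; the focal length in pixels is half the picture's height over the tangent of half this angle, whatever the lens; pixels are square), "cx", "cy" (the principal point, pixels), "R" (3x3) and "t" (3): a world point X has camera coordinates R X + t. Camera axes: x right, y down, z forward; pixel columns grow to the right and rows downward; lengths in m; the calibration is good to about 2 mm. The wrist camera is an equidistant fisheye: a pixel r from the principal point sees the ray r / f radians off the axis. A picture is of the moment at which its call begins: read the wrist's pose just before it. camera_model takes no time and is no camera call; for the wrist camera it gives the pose at the moment of the call.
- r.close_job(): hands the job in, once; it reports no verdict.
Trained networks look in the newest picture that a camera, given by its name, has taken for a name from the list of things; names that differ only in an ending like _2 or _b are one class to them, and where a whole thing is asked for, a point or a joint stands for the part that bears it (a point fixed in the world has none). Each returns a list of dicts, best first, with "score" (0 to 1); they miss things now and then, are a little off and sometimes report something else, mostly with a low value. They report only what shows in the picture. A call takes as long as a camera call. They do not tell look-alikes from the thing itself.
- r.cut_out(camera, query): "mask" (420x560 bool, what is visible of it) and "bbox" ([left, top, width, height] in pixels, round what is visible of it).
- r.spot_point(camera, query): "centre" ([column, row] in pixels: a listed point, or the origin of a listed thing).
The state is a dict: "time_s": time; "joints": joint angles; "qd": joint speeds; "joint_torque": joint torques, N m; "tcp_pos": TCP position; "eef_rot": TCP orientation; "contact_force": force on the tool from outside, world axes, zero at the start; "moment": the same for the moment, N m; "gripper_width": finger opening in m.
Only numpy, scipy, OpenCV 4.12 (cv2) and the standard library are available. Lean on these libraries where they do the work, as an engineer would, in place of code of your own. Each camera call takes 0.05 s, during which the arm holds its last target.

### The job

Take the spreading pliers by squeezing their handles lightly, put the tips down into the gap between the ends of the retaining ring, squeeze fully to spread the ring and lift it off its stand. From above, lower the spread ring level over the axle's head to the middle height of the groove. Finish while holding it there, still spread, centred and clear of the axle; never touch the ring with the fingers, and leave the meter, board and jar alone.

Things in the scene. Friction and masses are not known exactly. Their poses are not given: they have to be found in the camera images.
- pliers: Pliers hanging upright in a stand, tips down, 120 g: two levers on a pin, like a clothes peg; closing the handles spreads the tips. Origin on the pin axis (pin 10 mm thick, 40 mm long); z up, x along the pin, y the way handles and tips move. A half turn about z is the same pliers. Frame turns with the -y lever: half the joint's value once squeezed evenly.
- pliers_lever (a joint): Opening angle of the pliers, rad: 0 with handles apart and tips together (rest), 0.56 with handles fully squeezed and tips fully spread.
- pliers_stand: Fixed aluminium fork, base 85 x 75 x 8 mm; two uprights 110 mm high with slots open upward carry the pliers' pin at 100 mm height. Origin under the base centre, x along the pin. The pliers come straight up out of it (10 mm frees the pin; the tips hang down between the uprights).
- ring: Steel retaining ring lying flat, 5 mm thick, oval, 66 x 42 mm, 30 g. Origin at the bore centre, mid thickness; z up; x from the hinged back (27 mm behind) to the gap between its ends. Bore at rest 30 mm wide in y, too narrow for the axle head; fully spread 42 mm. Spring: 3 N at each end at rest, 6 N spread.
- ring_left (a joint): Angle by which the ring's +y arm is opened about the hinge at its back, rad: 0 at rest, about 0.25 with the pliers fully squeezed.
- ring_right (a joint): The same for the ring's -y arm.
- ring_stand: Fixed black stand carrying the ring, same x and y directions. Origin under its centre; top at 40 mm; a peg 18 mm thick rises 6 mm above it inside the ring. The top ends 11 mm ahead of the ring centre, so the ring ends overhang freely; below them is only a base plate 8 mm high.
- axle: Fixed drive unit, grey block 105 x 105 x 22 mm with an upright steel axle stub in the middle. Origin under its centre, z up. From below: flange 56 mm wide up to 26 mm height, hub 44 mm wide up to 45 mm, groove 28 mm wide from 45 to 59 mm, head 35 mm wide from 59 to 71 mm (top edge chamfered).
- axle_groove (a point): Point on the axle's axis at the middle of the groove, 52 mm above the bench.
- axle_top (a point): Point on the axle's axis at the top of the head, 71 mm above the bench.
- meter: Bystander: grey handheld meter 85 x 160 x 42 mm lying at the back of the bench. Leave it alone.
- board: Bystander: green circuit board 90 x 110 mm, flat at the back of the bench. Leave it alone.
- jar: Bystander: clear jar with white lid, 52 mm wide, 55 mm high, at the back of the bench. Leave it alone.
- pliers_handles (a point): Where to grip along y: midway between the handles, 45 mm above the pin. Handles: black plates 20 mm wide (x), 5 thick, 10 to 61 mm above the pin, leaning apart: 60 mm over the top edges, where flat fingers touch first. Closed to 56 mm there (spring 3 N) they carry well. Full squeeze: 28 mm, parallel, on a stop; 8 N, with the ring 20 N; 30 to 50 N of grip is safe.
- pliers_tips (a point): Midway between the tips, 75 mm below the pin, at the level to spread the ring. Tips 10 mm wide (x), faces serrated; over the outer faces here 10 mm closed in y, 1.3 mm more per mm that the handle tops are closed, 52 mm at the stop. An outward lip 2.5 mm wide, 82 to 85 mm under the pin when spread, goes under the ring so it cannot drop; closed, 12 mm over the lips; tips end 88 mm below the pin.
- ring_gap (a point): Middle of the gap between the ring ends, 24 mm ahead of the ring origin, mid thickness: the pliers' tips go down here, pliers y along ring y. Each end has a notch facing the gap, 17 mm wide in x, floors at y = +14 and -14 mm (28 mm apart), notch walls 3.5 mm high. Fully squeezed, each end moves out about 12 mm.
Things that resemble listed ones, but are neither listed nor needed, are in the scene too. What is shaped like the pliers but purple is not meant.

How it is judged (in metres and radians):
On the way, in this order (a step that is already met when the one before it is completed fails the run):
1. the ring is lifted off its stand on the pliers (z of ring in the frame of ring_stand above 0.06 m and contact force between pliers and ring above 1 N and contact force between the fingers and pliers above 2 N), for 0.2 s.
2. the ring, spread, is above the axle's head, centred on it (horizontal distance between ring and axle_top below 0.006 m and z of ring in the frame of axle_top above 0.001 m and value of joint each of ring_left, ring_right above 0.15 rad).
At the end, for the whole second after the job is handed in: For the last second: gripper holds the pliers (over 5 N), pliers the ring (over 1 N), both ring arms open over 0.15 rad; ring centre within 6 mm of the axle axis and 4.5 mm of the groove mid height, tilt under 0.2 rad, at rest, under 1 N between axle and ring or pliers (horizontal distance between ring and axle_groove below 0.006 m and z of ring in the frame of axle_groove between -0.0045 and 0.0045 m and angle between ring's own z axis and vertical below 0.2 rad and value of joint each of ring_left, ring_right above 0.15 rad and contact force between each of ring, pliers and axle below 1 N and contact force between pliers and ring above 1 N and contact force between the fingers and pliers above 5 N and linear speed of ring below 0.02 m/s); the arm keeps its last pose, push and grip.
It fails at once if the fingers press on the ring (contact force between the fingers and ring above 1 N).
It fails at once if a bystander is disturbed (distance of any of meter, board, jar from where it was at the start of the episode above 0.02 m).
It also fails if it takes over 64 s, if anything falls off the work surface, if the arm or the gripper's body presses on something with over 40 N, if the wrist force passes 120 N, or if a joint passes its speed limit or range.

## Working session

There is one attempt and no reset: what is moved stays moved. The work goes in short steps, Python scripts to look and compute and a tool call to move; the robot and the scene stay as the last step left them, time stands still between calls to the robot, and variables do not carry over. Pictures are saved under pics/ and viewed, and the job is handed in when it is done.

Besides the shell and the picture viewer there is one more tool, called after "Call:" in YAML: its name, and indented under it one key for each argument. arm_command: Moves the arm, as the interface text tells. Shift numbers are shares of 0.02 m and turn numbers shares of 0.08 rad, none past 1 either way. Its arguments: {"type":"object","properties":{"plan":{"type":"array","items":{"type":"object","properties":{"dx":{"type":"number"},"dy":{"type":"number"},"dz":{"type":"number"},"wx":{"type":"number"},"wy":{"type":"number"},"wz":{"type":"number"}}}},"fingers":{"type":"number"},"force":{"type":"number"}},"required":["plan"]}

```bash
ls; mkdir -p pics
cat > h.py <<'E'
import numpy as np, cv2
from plant import r
from scipy.spatial.transform import Rotation as Ro
def save(n,img,crop=None,s=1):
    if crop: 
        a,b,c,d=crop; img=img[b:d,a:c]
    img=cv2.resize(img,None,fx=s,fy=s,interpolation=cv2.INTER_CUBIC)
    cv2.imwrite('pics/'+n+'.png',cv2.cvtColor(img,cv2.COLOR_RGB2BGR))
def ray(cm,px,fish=False):
    px=np.atleast_2d(np.array(px,float))
    f=210/np.tan(np.radians(cm['vertical_fov'])/2)
    u=(px-[cm['cx'],cm['cy']])/f
    if fish:
        th=np.linalg.norm(u,axis=1,keepdims=True)
        d=np.hstack([u/np.maximum(th,1e-9)*np.sin(th),np.cos(th)])
    else: d=np.hstack([u,np.ones((len(u),1))])
    R=np.array(cm['R']);t=np.array(cm['t'])
    return -R.T@t, d@R
def at_z(cm,px,z,fish=False):
    o,d=ray(cm,px,fish); return o+d*((z-o[2])/d[:,2:3])
def cloud(cm,dep,fish=False):
    h,w=dep.shape; jj,ii=np.meshgrid(np.arange(w),np.arange(h))
    px=np.stack([jj.ravel(),ii.ravel()],1)
    o,d=ray(cm,px,fish)
    dc=d@np.array(cm['R']).T
    return (o+d*(dep.ravel()[:,None]/dc[:,2:3])).reshape(h,w,3)
E
python3 - <<'E'
from h import *
s=r.get_state();print(s)
for n in ['scene','side','wrist']:
    cm=r.camera_model(n);print(n,cm)
    p,d=r.capture(n);save(n+'0',p);np.savez('c_'+n+'0.npz',p=p,d=d)
    if n=='wrist': continue
    for q in ['pliers','ring','axle','ring_stand','pliers_stand']:
        for x in r.spot_point(n,q): print(n,q,x)
    print(r.get_state()['time_s'])
E
```

```text
pics
{'time_s': 0.0, 'joints': array([ 8.86997226e+01,  2.05918974e+01,  6.33716776e-01, -2.10148590e-02,
       -7.01366249e+01, -1.65075164e+01]), 'qd': array([ 0.0563719 ,  0.11563812, -0.10418008, -0.00550319,  0.02722585,
        0.03306884]), 'joint_torque': array([-4.82042105e-04, -5.82721674e+01,  2.93047446e+01,  6.99722752e+00,
        6.70033711e-03, -1.58403782e-04]), 'tcp_pos': array([0.20629937, 0.64219806, 0.23661422]), 'eef_rot': array([  94.73845222,   89.90315733, -103.07649839]), 'contact_force': array([-0.26931468,  0.07000239,  0.45798634]), 'moment': array([0.01892465, 0.03262126, 0.01538064]), 'gripper_width': 0.08747063914202582}
scene {'vertical_fov': 47.21513468001025, 'cx': 279.23185617244883, 'cy': 212.39488009904935, 'R': array([[ 0.26669523,  0.96356566,  0.02036862],
       [ 0.6054907 , -0.15106993, -0.78138268],
       [-0.74983643,  0.22072404, -0.62371967]]), 't': array([-0.15256705, -0.26561604,  1.54245531])}
scene pliers {'centre': [263.1, 185.5], 'score': 0.81}
scene pliers {'centre': [240.4, 230.5], 'score': 0.79}
scene pliers {'centre': [330.0
[... 783 characters left out ...]
centre': [210.5, 232.6], 'score': 0.66}
side ring {'centre': [295.0, 355.0], 'score': 0.98}
side ring {'centre': [388.7, 165.4], 'score': 0.6}
side axle {'centre': [380.0, 188.6], 'score': 0.87}
side axle {'centre': [342.7, 255.1], 'score': 0.17}
side ring_stand {'centre': [292.6, 368.3], 'score': 0.56}
side pliers_stand {'centre': [345.0, 265.5], 'score': 0.62}
0.6
wrist {'vertical_fov': 65.70646984690485, 'cx': 280.5632585860071, 'cy': 207.1311715137267, 'R': array([[-3.06926643e-01, -9.51733127e-01,  3.01309846e-04],
       [-9.17386240e-01,  2.95934290e-01,  2.66130385e-01],
       [-2.53374272e-01,  8.14060883e-02, -9.63936993e-01]]), 't': array([ 0.67564973, -0.03460107,  0.38943313])}
```

View pics/scene0.png

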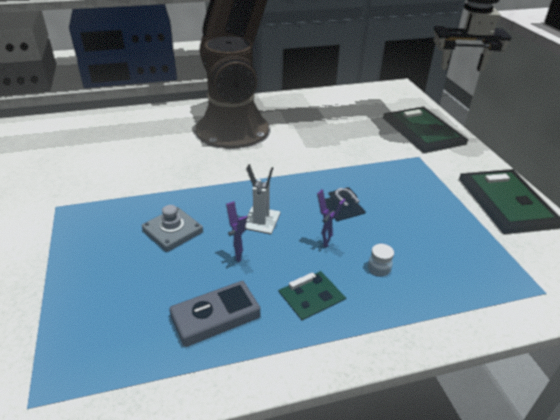

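View pics/side0.png

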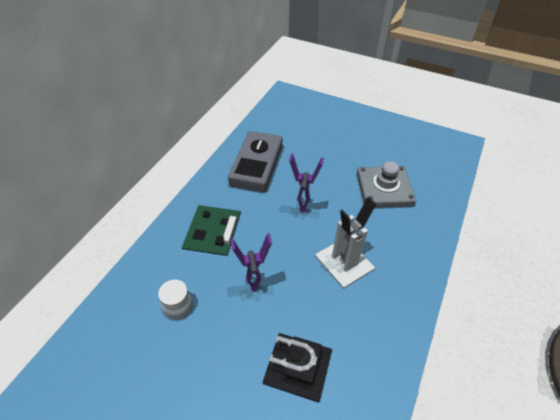

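View pics/wrist0.png

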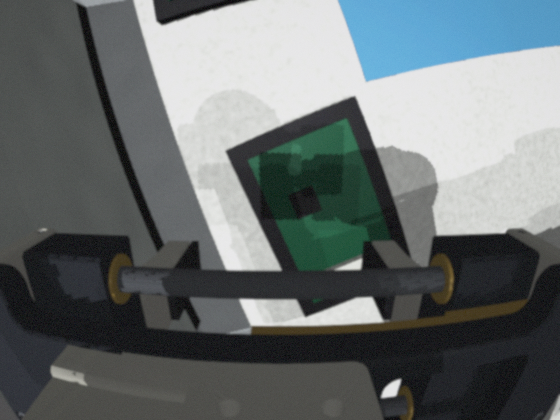

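Run:
```python
from h import *
S=np.load('c_scene0.npz');D=np.load('c_side0.npz')
a=cv2.resize(S['p'][150:250,120:400],None,fx=2.8,fy=2.8,interpolation=cv2.INTER_CUBIC)
save('scene0c',a)
save('side0c',D['p'],(220,140,440,400),2.3)
cs=r.camera_model('scene');cd=r.camera_model('side')
C=cloud(cs,S['d']);C2=cloud(cd,D['d'])
np.set_printoptions(precision=4,suppress=True)
# triangulate
def tri(p1,p2):
    o1,d1=ray(cs,p1);o2,d2=ray(cd,p2);d1=d1[0]/np.linalg.norm(d1);d2=d2[0]/np.linalg.norm(d2)
    A=np.stack([d1,-d2],1);x=np.linalg.lstsq(A,o2-o1,rcond=None)[0]
    return (o1+d1*x[0]+o2+d2*x[1])/2, np.linalg.norm(o1+d1*x[0]-o2-d2*x[1])
print(tri([263.1,185.5],[350.8,227.2]),tri([346,196.7],[295,355]))
print('purple',tri([240.4,230.5],[303.5,182.7]),tri([330,209.8],[248.6,261.8]))
for n,cl,c in (('scene',C,[(170,212),(263,186),(346,195)]),('side',C2,[(390,168),(350,228),(295,355),(303,180),(250,260),(257,150),(212,230),(175,292)])):
    for u,v in c: print(n,u,v,cl[v,u])
# axle top points by height in side
for cl,nm in((C,'scene'),(C2,'side')):
    m=(abs(cl[...,2]-.071)<.006)&(cl[...,0]>.2)&(cl[...,0]<.9)&(abs(cl[...,1])<.6)
    v,u=np.nonzero(m);print(nm,len(u))
    n,l,st,ce=cv2.connectedComponentsWithStats(m.astype(np.uint8))
    for i in range(1,n):
        if st[i,4]>15: print(st[i],np.median(cl[l==i],axis=0))
```

```text
(array([ 0.4725, -0.0149,  0.1101]), np.float64(0.0029318775064036524)) (array([0.4751, 0.1974, 0.0415]), np.float64(0.004559397660214486))
purple (array([ 0.5918, -0.0942,  0.0885]), np.float64(0.002553317295533779)) (array([0.5919, 0.1119, 0.1026]), np.float64(0.007109432186251588))
scene 170 212 [ 0.4752 -0.2316  0.0742]
scene 263 186 [ 0.4761 -0.0148  0.1101]
scene 346 195 [0.4752 0.1991 0.0455]
side 390 168 [ 0.458  -0.2268  0.0715]
side 350 228 [ 0.4701 -0.0011  0.1265]
side 295 355 [0.4733 0.1971 0.0459]
side 303 180 [ 0.5942 -0.0996  0.0909]
side 250 260 [0.5963 0.1063 0.0939]
side 257 150 [ 0.7399 -0.1851  0.0413]
side 212 230 [0.7294 0.0261 0.0036]
side 175 292 [0.6902 0.192  0.0532]
scene 273
[253 194  17  13  69] [ 0.483  -0.0216  0.0714]
[162 205  16  11 132] [ 0.4635 -0.2324  0.071 ]
[324 221   9   7  36] [0.5993 0.1043 0.0707]
[234 235   8   8  36] [ 0.5991 -0.1006  0.0709]
side 343
[382 162  18  12 171] [ 0.4573 -0.2313  0.07  ]
[335 233  11   8  38] [ 0.4877 -0.0181  0.071 ]
[342 239   7   8  37] [ 0.4744 -0.0107  0.0706]
[348 243  17  11  60] [ 0.4547 -0.0061  0.0711]
```

View pics/scene0c.png

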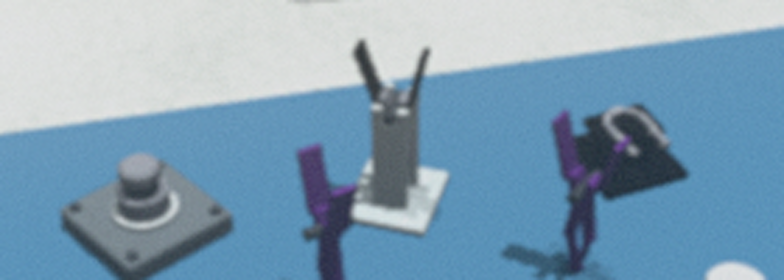

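View pics/side0c.png

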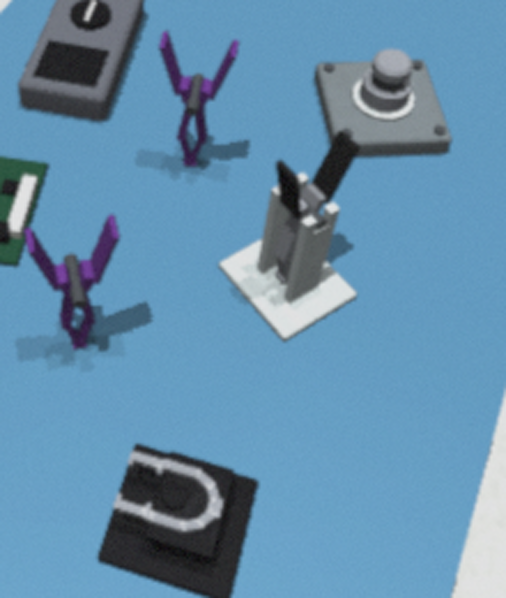

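```bash
cat >> h.py <<'E'
np.set_printoptions(precision=4,suppress=True)
def toolR(s=None):
    s=s or r.get_state(); return Ro.from_euler('xyz',s['eef_rot'],degrees=True).as_matrix()
E
python3 - <<'E'
from h import *
print(toolR())
for n in ('scene','side'):
    S=np.load(f'c_{n}0.npz');C=cloud(r.camera_model(n),S['d'])
    dark=S['p'].astype(int).max(2)<90
    near=np.linalg.norm(C[...,:2]-[.474,-.013],axis=2)<.06
    m=near&(C[...,2]>.112)
    P=C[m];print(n,len(P))
    # two handle clusters: split
    pc=P[:,:2]-P[:,:2].mean(0);u,s,v=np.linalg.svd(pc);print('dir',v[0],np.degrees(np.arctan2(v[0][1],v[0][0])),s)
    top=P[P[:,2]>.145];print(len(top),P[:,2].max());t=(top[:,:2]-[.474,-.013])@v[0]
    for k in (t>0,t<0): print(top[k].mean(0) if k.any() else None)
    near=np.linalg.norm(C[...,:2]-[.475,.198],axis=2)<.06
    m=near&(abs(C[...,2]-.045)<.006)&(S['p'].astype(int).min(2)>90)
    P=C[m];print('ring',len(P),P.mean(0));pc=P[:,:2]-P[:,:2].mean(0);u,s,v=np.linalg.svd(pc);print(v[0],s,np.degrees(np.arctan2(v[0][1],v[0][0])),[ (pc@v[i]).min() for i in (0,1)],[ (pc@v[i]).max() for i in (0,1)])
E
```

```text
[[-0.     -0.3058 -0.9521]
 [ 0.     -0.9521  0.3058]
 [-1.     -0.      0.    ]]
scene 196
dir [0.5619 0.8272] 55.81064777510425 [0.2925 0.0957]
61 0.16069057196308267
[0.4862 0.001  0.1548]
[ 0.4577 -0.0441  0.152 ]
ring 126 [0.4704 0.199  0.0444]
[0.9717 0.2361] [0.2217 0.1765] 13.65582995935168 [np.float64(-0.030616094226718973), np.float64(-0.024189528842045664)] [np.float64(0.037414360694768445), np.float64(0.025733167429458484)]
side 468
dir [0.4865 0.8737] 60.88950489037986 [0.4733 0.1302]
152 0.16070698016846285
[0.4812 0.0025 0.1544]
[ 0.4545 -0.0445  0.1513]
ring 480 [0.4722 0.1958 0.0441]
[-0.9729 -0.2313] [0.4259 0.3386] -166.62671466921745 [np.float64(-0.03651258419795749), np.float64(-0.024508509302404658)] [np.float64(0.030490596146458965), np.float64(0.021333312315233374)]
```

Call:
arm_command:
  plan:
    - {"wx": 0.96}
    - {"wx": 0.96}
    - {"wx": 0.96}
    - {"dx": -0.1,"dy": 0.76,"dz": -1}
    - {"dx": -0.1,"dy": 0.76,"dz": -1}
    - {"dx": -0.1,"dy": 0.76,"dz": -1}
    - {"dx": -0.1,"dy": 0.76,"dz": -1}
    - {"dx": -0.1,"dy": 0.76,"dz": -1}
    - {"dx": -0.1,"dy": 0.76,"dz": -1}
    - {"dx": -0.1,"dy": 0.76,"dz": -1}
    - {"dx": -0.1,"dy": 0.76,"dz": -1}
    - {"dx": -0.1,"dy": 0.76,"dz": -1}
    - {"dx": -0.1,"dy": 0.76,"dz": -1}
    - {"dx": -0.1,"dy": 0.76,"dz": -1}
    - {"dx": -0.1,"dy": 0.76,"dz": -1}
    - {"dx": -0.1,"dy": 0.76,"dz": -1}
    - {"dx": -0.1,"dy": 0.76,"dz": -1}
    - {"dx": -0.1,"dy": 0.76,"dz": -1}
    - {"dx": -0.1,"dy": 0.76,"dz": -1}
    - {"dx": -0.1,"dy": 0.76,"dz": -1}
  fingers: -1

```text
schema error: expected keys dx, dy, dz, wx, wy, wz
```

Call:
arm_command:
  plan:
    - {"dx": 0,"dy": 0,"dz": 0,"wx": 0.96,"wy": 0,"wz": 0}
    - {"dx": 0,"dy": 0,"dz": 0,"wx": 0.96,"wy": 0,"wz": 0}
    - {"dx": 0,"dy": 0,"dz": 0,"wx": 0.96,"wy": 0,"wz": 0}
    - {"dx": -0.1,"dy": 0.76,"dz": -1,"wx": 0,"wy": 0,"wz": 0}
    - {"dx": -0.1,"dy": 0.76,"dz": -1,"wx": 0,"wy": 0,"wz": 0}
    - {"dx": -0.1,"dy": 0.76,"dz": -1,"wx": 0,"wy": 0,"wz": 0}
    - {"dx": -0.1,"dy": 0.76,"dz": -1,"wx": 0,"wy": 0,"wz": 0}
    - {"dx": -0.1,"dy": 0.76,"dz": -1,"wx": 0,"wy": 0,"wz": 0}
    - {"dx": -0.1,"dy": 0.76,"dz": -1,"wx": 0,"wy": 0,"wz": 0}
    - {"dx": -0.1,"dy": 0.76,"dz": -1,"wx": 0,"wy": 0,"wz": 0}
    - {"dx": -0.1,"dy": 0.76,"dz": -1,"wx": 0,"wy": 0,"wz": 0}
    - {"dx": -0.1,"dy": 0.76,"dz": -1,"wx": 0,"wy": 0,"wz": 0}
    - {"dx": -0.1,"dy": 0.76,"dz": -1,"wx": 0,"wy": 0,"wz": 0}
    - {"dx": -0.1,"dy": 0.76,"dz": -1,"wx": 0,"wy": 0,"wz": 0}
    - {"dx": -0.1,"dy": 0.76,"dz": -1,"wx": 0,"wy": 0,"wz": 0}
    - {"dx": -0.1,"dy": 0.76,"dz": -1,"wx": 0,"wy": 0,"wz": 0}
    - {"dx": -0.1,"dy": 0.76,"dz": -1,"wx": 0,"wy": 0,"wz": 0}
    - {"dx": -0.1,"dy": 0.76,"dz": -1,"wx": 0,"wy": 0,"wz": 0}
  fingers: -1

```text
time_s: 2.15
tcp_pos: [0.3454, 0.2785, 0.2682]
eef_rot: [-94.4, 89.8, 54.2]
contact_force: [1.2, -1.1, 0.0]
gripper_width: 0.0878
```

```bash
cat > look.py <<'E'
from h import *
import sys
n=sys.argv[1]; tag=sys.argv[2]
s=r.get_state();cm=r.camera_model(n);p,d=r.capture(n);save(f'{n}{tag}',p)
np.savez(f'c_{n}{tag}.npz',p=p,d=d,R=cm['R'],t=cm['t'],cx=cm['cx'],cy=cm['cy'],vertical_fov=cm['vertical_fov'])
print(s['time_s'],s['tcp_pos'],s['eef_rot'],s['contact_force'],s['gripper_width'],s['joints']);print(toolR(s))
for q in sys.argv[3:]:
    for x in r.spot_point(n,q): print(q,x)
E
python3 look.py wrist 1 ring ring_gap
```

```text
2.15 [0.3454 0.2785 0.2682] [-94.4345  89.8198  54.211 ] [ 1.2458 -1.1228  0.0281] 0.08777385546792449 [ 64.521   -3.3092 -24.0584   0.0345 -69.0736  -5.8878]
[[ 0.0018 -0.5203 -0.854 ]
 [ 0.0026 -0.854   0.5203]
 [-1.     -0.0031 -0.0002]]
ring {'centre': [286.9, 51.0], 'score': 0.95}
ring_gap {'centre': [268.6, 32.9], 'score': 0.85}
ring_gap {'centre': [282.9, 59.7], 'score': 0.41}
```

View pics/wrist1.png

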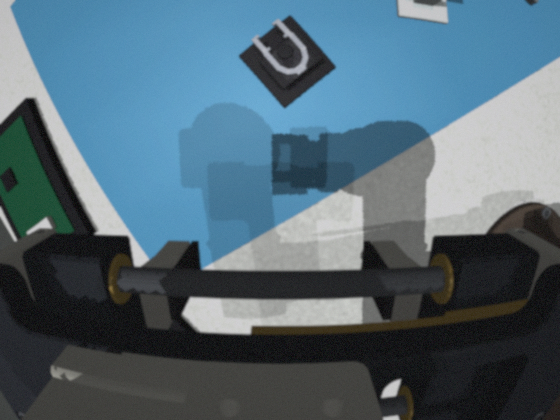

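Call:
arm_command:
  plan:
    - {"dx": 0,"dy": 0.95,"dz": -0.81,"wx": 0,"wy": 0,"wz": 0}
    - {"dx": 0,"dy": 0.95,"dz": -0.81,"wx": 0,"wy": 0,"wz": 0}
    - {"dx": 0,"dy": 0.95,"dz": -0.81,"wx": 0,"wy": 0,"wz": 0}
    - {"dx": 0,"dy": 0.95,"dz": -0.81,"wx": 0,"wy": 0,"wz": 0}
    - {"dx": 0,"dy": 0.95,"dz": -0.81,"wx": 0,"wy": 0,"wz": 0}
    - {"dx": 0,"dy": 0.95,"dz": -0.81,"wx": 0,"wy": 0,"wz": 0}
    - {"dx": 0,"dy": 0.95,"dz": -0.81,"wx": 0,"wy": 0,"wz": 0}
    - {"dx": 0,"dy": 0.95,"dz": -0.81,"wx": 0,"wy": 0,"wz": 0}
    - {"dx": 0,"dy": 0.95,"dz": -0.81,"wx": 0,"wy": 0,"wz": 0}
    - {"dx": 0,"dy": 0.95,"dz": -0.81,"wx": 0,"wy": 0,"wz": 0}
    - {"dx": 0,"dy": 0,"dz": 0,"wx": 0,"wy": 0,"wz": 0}

```text
time_s: 3.22
tcp_pos: [0.3869, 0.0302, 0.2682]
eef_rot: [-97.9, 89.5, 51.2]
contact_force: [-1.1, 0.4, -0.1]
gripper_width: 0.0875
```

```bash
python3 look.py wrist 2 pliers pliers_handles pliers_stand
```

```text
3.2167 [0.3869 0.0302 0.2682] [-97.8776  89.4934  51.1749] [-1.0717  0.3747 -0.086 ] 0.08745142702266817 [ 33.9126  -9.7198 -29.3893  -0.1601 -69.8468  25.1945]
[[ 0.0055 -0.5142 -0.8576]
 [ 0.0069 -0.8576  0.5143]
 [-1.     -0.0088 -0.0012]]
pliers {'centre': [122.3, 62.8], 'score': 0.75}
pliers {'centre': [282.3, 93.6], 'score': 0.73}
pliers_handles {'centre': [105.3, 57.9], 'score': 0.87}
pliers_handles {'centre': [286.4, 85.2], 'score': 0.62}
pliers_stand {'centre': [281.9, 99.0], 'score': 0.68}
```

View pics/wrist2.png

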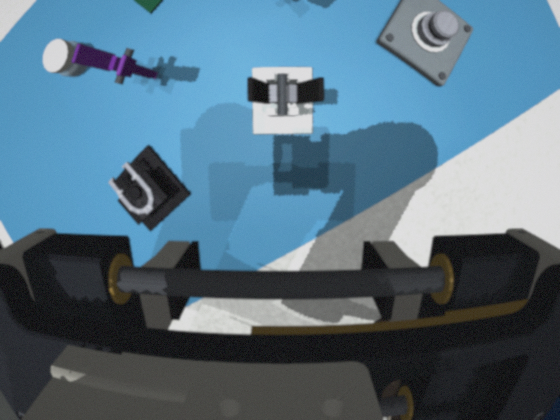

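```bash
cat > meas.py <<'E'
from h import *
import sys
tag=sys.argv[1]
S=np.load(f'c_wrist{tag}.npz');cm={k:S[k] for k in ('R','t','cx','cy','vertical_fov')}
C=cloud(cm,S['d'],True);P=S['p'].astype(int)
def ang(v): return np.degrees(np.arctan2(v[1],v[0]))
m=(np.linalg.norm(C[...,:2]-[.471,-.02],axis=2)<.055)&(C[...,2]>.12)&(C[...,2]<.18)
p=C[m]
if len(p)>20:
    d=np.array([np.cos(np.radians(59)),np.sin(np.radians(59))])
    t=(p[:,:2]-[.471,-.02])@d
    top=p[:,2]>.145
    a=p[(t>0)&top];b=p[(t<0)&top]
    print('handles n',len(a),len(b),a.mean(0),b.mean(0),'mid',(a.mean(0)+b.mean(0))/2,'ang',ang(a.mean(0)-b.mean(0)),'zmax',p[:,2].max())
    q=p[top];rect=cv2.minAreaRect((q[:,:2]*1000).astype(np.float32));print('rect',rect)
m=(np.linalg.norm(C[...,:2]-[.474,.198],axis=2)<.055)&(C[...,2]>.035)&(C[...,2]<.055)&(P.min(2)>100)
p=C[m];
if len(p)>20:
    rect=cv2.minAreaRect((p[:,:2]*1000).astype(np.float32));print('ring',len(p),rect,np.median(p[:,2]))
    np.save(f'ring{tag}.npy',p)
m=(np.linalg.norm(C[...,:2]-[.46,-.232],axis=2)<.04)&(C[...,2]>.065)&(C[...,2]<.08)
p=C[m]
if len(p)>20:
    (x,y),rad=cv2.minEnclosingCircle((p[:,:2]*1000).astype(np.float32));print('axle',len(p),x,y,rad,p.mean(0),np.median(p[:,2]))
E
python3 meas.py 2
python3 - <<'E'
from h import *
S=np.load('c_wrist2.npz');a=cv2.resize(S['p'][40:160,220:350],None,fx=3,fy=3,interpolation=2);b=cv2.resize(S['p'][130:250,90:220],None,fx=3,fy=3,interpolation=2)
save('crop2',np.hstack([a,b]))
E
```

```text
handles n 262 264 [0.481  0.0014 0.1551] [ 0.4547 -0.0438  0.1528] mid [ 0.4678 -0.0212  0.154 ] ang 59.82989231585623 zmax 0.16033290500819342
rect ((467.8672790527344, -21.476259231567383), (60.9010009765625, 20.077590942382812), 59.824459075927734)
ring 628 ((474.2758483886719, 199.18077087402344), (66.54763793945312, 47.40119934082031), 8.214266777038574) 0.044361146459846734
axle 562 457.6427001953125 -232.65859985351562 17.79707908630371 [ 0.4575 -0.2301  0.07  ] 0.07036981726818478
```

View pics/crop2.png

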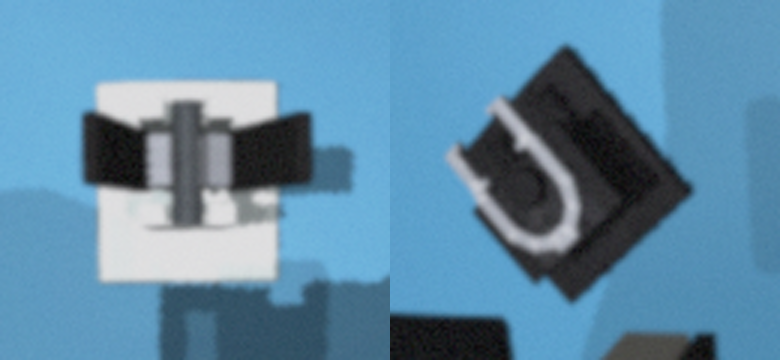

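Call:
arm_command:
  plan:
    - {"dx": 0,"dy": 0.03,"dz": -0.96,"wx": -0.17,"wy": 0,"wz": 0.11}
    - {"dx": 0,"dy": 0.03,"dz": -0.96,"wx": 0,"wy": 0,"wz": 0}
    - {"dx": 0,"dy": 0.03,"dz": -0.96,"wx": 0,"wy": 0,"wz": 0}
    - {"dx": 0,"dy": 0.03,"dz": -0.96,"wx": 0,"wy": 0,"wz": 0}
    - {"dx": 0,"dy": 0.03,"dz": -0.96,"wx": 0,"wy": 0,"wz": 0}
    - {"dx": 0.8,"dy": 0,"dz": 0,"wx": 0,"wy": 0,"wz": 0}
    - {"dx": 0.8,"dy": 0,"dz": 0,"wx": 0,"wy": 0,"wz": 0}
    - {"dx": 0,"dy": 0,"dz": 0,"wx": 0,"wy": 0,"wz": 0}
    - {"dx": 0,"dy": 0,"dz": 0,"wx": 0,"wy": 0,"wz": 0}

```text
time_s: 4.17
tcp_pos: [0.4752, -0.0085, 0.2357]
eef_rot: [-133.0, 89.8, 18.0]
contact_force: [0.3, 0.1, 0.5]
gripper_width: 0.0876
```

```bash
python3 look.py wrist 3; python3 meas.py 3
```

```text
4.1667 [ 0.4752 -0.0085  0.2357] [-132.9938   89.7934   17.966 ] [0.2785 0.1388 0.504 ] 0.08764738592843474 [ 22.7955   1.3382 -23.8839   0.0193 -64.5721  38.1561]
[[ 0.0034 -0.4854 -0.8743]
 [ 0.0011 -0.8743  0.4854]
 [-1.     -0.0026 -0.0025]]
handles n 309 304 [0.4824 0.0012 0.1554] [ 0.4558 -0.0442  0.1523] mid [ 0.4691 -0.0215  0.1539] ang 59.598276758917166 zmax 0.16039144249065337
rect ((468.53607177734375, -21.448532104492188), (60.83086013793945, 19.89094352722168), 60.28249740600586)
ring 112 ((490.3350524902344, 183.70840454101562), (30.27031135559082, 10.034730911254883), 12.011002540588379) 0.04455937058381765
axle 664 457.6297912597656 -232.27926635742188 18.053604125976562 [ 0.4588 -0.23    0.0701] 0.07042623342996235
```

View pics/wrist3.png

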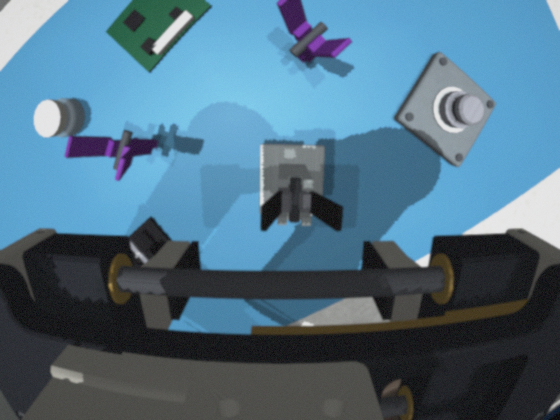

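Call:
arm_command:
  plan:
    - {"dx": 0,"dy": 0.37,"dz": 0,"wx": 0.23,"wy": 0,"wz": 0}
    - {"dx": 0,"dy": 0.37,"dz": 0,"wx": 0,"wy": 0,"wz": 0}
    - {"dx": 0,"dy": 0,"dz": 0,"wx": 0,"wy": 0,"wz": 0}
    - {"dx": 0,"dy": 0,"dz": 0,"wx": 0,"wy": 0,"wz": 0}

```text
time_s: 4.55
tcp_pos: [0.4675, -0.0206, 0.2383]
eef_rot: [-131.6, 89.6, 18.4]
contact_force: [-0.8, 0.9, 0.2]
gripper_width: 0.0878
```

```bash
python3 look.py wrist 4; python3 meas.py 4
```

```text
4.55 [ 0.4675 -0.0206  0.2383] [-131.565    89.5974   18.4232] [-0.7736  0.8827  0.1505] 0.08783106969855418 [ 21.6861   0.3482 -24.5377   0.0253 -64.7121  38.2914]
[[ 0.0067 -0.5002 -0.8659]
 [ 0.0022 -0.8659  0.5002]
 [-1.     -0.0053 -0.0047]]
handles n 318 312 [0.4824 0.0009 0.1549] [ 0.4556 -0.0443  0.1527] mid [ 0.469  -0.0217  0.1538] ang 59.33860931826413 zmax 0.16029815040399634
rect ((468.19146728515625, -21.266204833984375), (61.09428787231445, 19.86172103881836), 59.52337646484375)
ring 59 ((479.0655517578125, 182.39320373535156), (16.710359573364258, 11.671814918518066), 12.211180686950684) 0.04437522610886102
axle 694 458.3011169433594 -232.06532287597656 17.58977699279785 [ 0.4586 -0.2303  0.0701] 0.07039712879557528
```

Call:
arm_command:
  plan:
    - {"dx": 1,"dy": 0.03,"dz": -0.02,"wx": 0,"wy": -0.06,"wz": 0.07}
    - {"dx": 1,"dy": 0,"dz": 0,"wx": 0,"wy": 0,"wz": 0}
    - {"dx": 1,"dy": 0,"dz": 0,"wx": 0,"wy": 0,"wz": 0}
    - {"dx": 1,"dy": 0,"dz": 0,"wx": 0,"wy": 0,"wz": 0}
    - {"dx": 0.8,"dy": 0,"dz": 0,"wx": 0,"wy": 0,"wz": 0}
    - {"dx": 0,"dy": 0,"dz": 0,"wx": 0,"wy": 0,"wz": 0}
    - {"dx": 0,"dy": 0,"dz": 0,"wx": 0,"wy": 0,"wz": 0}

```text
time_s: 5.18
tcp_pos: [0.4706, -0.0213, 0.1437]
eef_rot: [-136.2, 89.4, 13.7]
contact_force: [0.1, -0.6, 1.0]
gripper_width: 0.0878
```

```bash
python3 look.py wrist 5; python3 meas.py 5
```

```text
5.1833 [ 0.4706 -0.0213  0.1437] [-136.2499   89.4147   13.7066] [ 0.1027 -0.583   1.0439] 0.08779246404791283 [ 21.4967   5.9063 -32.3071   0.1018 -51.2068  38.3965]
[[ 0.0099 -0.5006 -0.8656]
 [ 0.0024 -0.8656  0.5007]
 [-0.9999 -0.0071 -0.0074]]
handles n 1333 1255 [0.4952 0.0134 0.1613] [ 0.4525 -0.059   0.1611] mid [ 0.4739 -0.0228  0.1612] ang 59.474735488743406 zmax 0.17996289081963499
rect ((470.73529052734375, -19.892078399658203), (107.90773010253906, 23.45635414123535), 59.97913360595703)
axle 1047 457.7967834472656 -232.29690551757812 18.00449562072754 [ 0.4591 -0.2294  0.0699] 0.07033685991280844
```

View pics/wrist5.png

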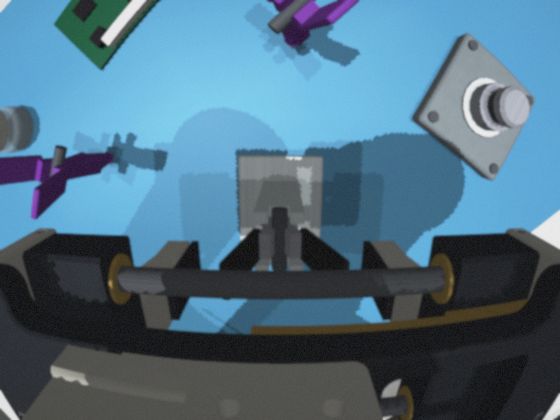

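Call:
arm_command:
  plan:
    - {"dx": 0.33,"dy": 0.06,"dz": 0.1,"wx": 0,"wy": -0.09,"wz": 0.09}
    - {"dx": 0,"dy": 0,"dz": 0,"wx": 0,"wy": 0,"wz": 0}
    - {"dx": 0,"dy": 0,"dz": 0,"wx": 0,"wy": 0,"wz": 0}

```text
time_s: 5.48
tcp_pos: [0.4699, -0.0208, 0.1395]
eef_rot: [-135.4, 89.8, 14.6]
contact_force: [-0.5, 0.1, 0.1]
gripper_width: 0.0876
```

Call:
arm_command:
  plan:
    - {"dx": 0,"dy": 0,"dz": 0,"wx": 0,"wy": 0,"wz": 0}
    - {"dx": 0,"dy": 0,"dz": 0,"wx": 0,"wy": 0,"wz": 0}
    - {"dx": 0,"dy": 0,"dz": 0,"wx": 0,"wy": 0,"wz": 0}
    - {"dx": 0,"dy": 0,"dz": 0,"wx": 0,"wy": 0,"wz": 0}
    - {"dx": 0,"dy": 0,"dz": 0,"wx": 0,"wy": 0,"wz": 0}
    - {"dx": 0,"dy": 0,"dz": 0,"wx": 0,"wy": 0,"wz": 0}
  fingers: -0.23
  force: 10

```text
time_s: 5.98
tcp_pos: [0.4717, -0.0204, 0.1422]
eef_rot: [-137.5, 89.5, 12.6]
contact_force: [-2.6, 2.2, 8.3]
gripper_width: 0.0556
```

```bash
python3 look.py wrist 6; python3 look.py side 6
```

```text
5.9833 [ 0.4717 -0.0204  0.1422] [-137.4539   89.508    12.5632] [-2.5544  2.1632  8.3398] 0.055641085438281696 [ 21.5575   6.1571 -32.2439   0.0988 -51.113   38.3979]
[[ 0.0084 -0.4997 -0.8661]
 [ 0.0019 -0.8662  0.4997]
 [-1.     -0.0058 -0.0063]]
6.0333 [ 0.4717 -0.0204  0.1424] [-137.2601   89.4936   12.7589] [-1.3197  0.3859  8.5301] 0.05495218224531918 [ 21.5584   6.1465 -32.2315   0.0995 -51.1216  38.3984]
[[ 0.0086 -0.4997 -0.8662]
 [ 0.002  -0.8662  0.4997]
 [-1.     -0.006  -0.0065]]
```

View pics/wrist6.png

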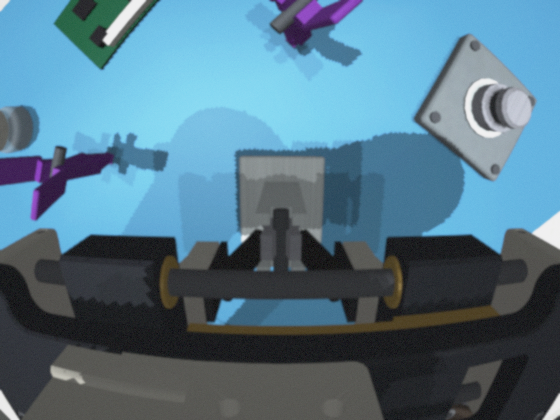

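View pics/side6.png

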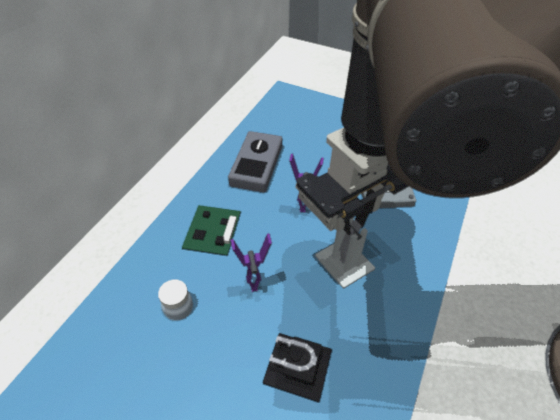

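Call:
arm_command:
  plan:
    - {"dx": -0.4,"dy": 0,"dz": 0,"wx": 0,"wy": 0,"wz": 0}
    - {"dx": -0.4,"dy": 0,"dz": 0,"wx": 0,"wy": 0,"wz": 0}
    - {"dx": -0.6,"dy": 0,"dz": 0,"wx": 0,"wy": 0,"wz": 0}
    - {"dx": -0.8,"dy": 0,"dz": 0,"wx": 0,"wy": 0,"wz": 0}
    - {"dx": -0.8,"dy": 0,"dz": 0,"wx": 0,"wy": 0,"wz": 0}
    - {"dx": -0.8,"dy": 0,"dz": 0,"wx": 0,"wy": 0,"wz": 0}
    - {"dx": -0.8,"dy": 0,"dz": 0,"wx": 0,"wy": 0,"wz": 0}
    - {"dx": -0.8,"dy": 0,"dz": 0,"wx": 0,"wy": 0,"wz": 0}
    - {"dx": -0.8,"dy": 0,"dz": 0,"wx": 0,"wy": 0,"wz": 0}
    - {"dx": -0.8,"dy": 0,"dz": 0,"wx": 0,"wy": 0,"wz": 0}
    - {"dx": -0.4,"dy": 0,"dz": 0,"wx": 0,"wy": 0,"wz": 0}
    - {"dx": 0,"dy": 0,"dz": 0,"wx": 0,"wy": 0,"wz": 0}

```text
time_s: 7.08
tcp_pos: [0.4673, -0.0216, 0.3018]
eef_rot: [-126.7, 89.7, 23.3]
contact_force: [0.8, -0.6, -0.9]
gripper_width: 0.0543
```

```bash
python3 look.py wrist 7 pliers_tips; python3 look.py scene 7 pliers_tips pliers
```

```text
7.0833 [ 0.4673 -0.0216  0.3018] [-126.6767   89.658    23.2769] [ 0.8068 -0.5782 -0.9357] 0.05425987174796799 [ 21.5543  -1.9161 -18.3563  -0.0107 -73.2179  38.4024]
[[ 0.0055 -0.5007 -0.8656]
 [ 0.0024 -0.8656  0.5007]
 [-1.     -0.0048 -0.0036]]
pliers_tips {'centre': [157.3, 143.3], 'score': 0.81}
pliers_tips {'centre': [285.0, 209.0], 'score': 0.74}
pliers_tips {'centre': [287.7, 63.7], 'score': 0.67}
pliers_tips {'centre': [138.5, 236.5], 'score': 0.64}
7.1833 [ 0.4666 -0.0216  0.2998] [-115.6731   89.7855   34.265 ] [ 0.2612 -0.2464 -2.4714] 0.05404330415303321 [ 21.5539  -1.8401 -18.5219  -0.0493 -73.109   38.3985]
[[ 0.0031 -0.5009 -0.8655]
 [ 0.0021 -0.8655  0.5009]
 [-1.     -0.0034 -0.0016]]
pliers_tips {'centre': [256.2, 155.4], 'score': 0.82}
pliers_tips {'centre': [326.1, 240.2], 'score': 0.81}
pliers_tips {'centre': [238.6, 261.3], 'score': 0.76}
pliers_tips {'centre': [260.5, 107.3], 'score': 0.18}
pliers {'centre': [260.1, 125.8], 'score': 0.91}
pliers {'centre': [242.1, 233.5], 'score': 0.75}
pliers {'centre': [327.5, 213.1], 'score': 0.6}
```

View pics/wrist7.png

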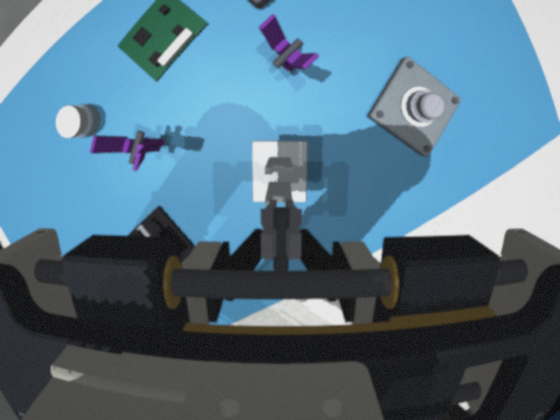

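View pics/scene7.png

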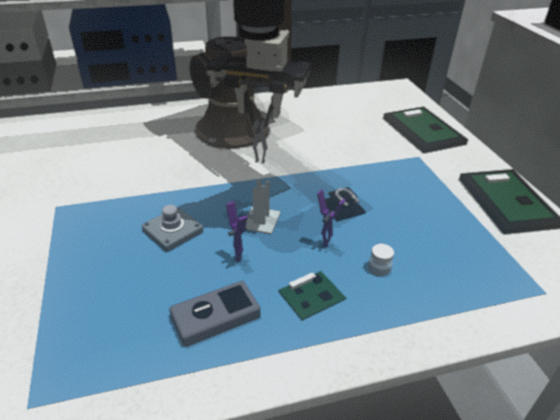

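```bash
python3 meas.py 1 | grep ring
python3 - <<'E'
from h import *
out=[]
for tag in '12':
    S=np.load(f'c_wrist{tag}.npz');cm={k:S[k] for k in ('R','t','cx','cy','vertical_fov')}
    # rectify to plane z=.045, 0.25mm... per px =0.3mm
    g=np.arange(-45,45,.25)/1000
    X,Y=np.meshgrid(.475+g,.198+g);W=np.stack([X,Y,np.full_like(X,.045)],-1).reshape(-1,3)
    c=W@cm['R'].T+cm['t'];th=np.arctan2(np.hypot(c[:,0],c[:,1]),c[:,2]);f=210/np.tan(np.radians(cm['vertical_fov'])/2)
    k=f*th/np.hypot(c[:,0],c[:,1]);u=(c[:,0]*k+cm['cx']).reshape(X.shape).astype(np.float32);v=(c[:,1]*k+cm['cy']).reshape(X.shape).astype(np.float32)
    I=cv2.remap(S['p'],u,v,cv2.INTER_CUBIC);np.save(f'rect{tag}.npy',I);out.append(I)
    m=(I.min(2)>95).astype(np.uint8)
    n,l,st,ce=cv2.connectedComponentsWithStats(m);i=1+st[1:,4].argmax();m=l==i
    yy,xx=np.nonzero(m);P=np.stack([xx,yy],1)*.25-45
    # symmetry axis search
    best=[]
    for a in np.arange(0,30,.5):
        n_=np.array([-np.sin(np.radians(a)),np.cos(np.radians(a))])
        t=P@n_
        for c0 in np.arange(-6,6,.25):
            Q=P-2*(t-c0)[:,None]*n_
            q=np.round((Q+45)/.25).astype(int);ok=(q>=0).all(1)&(q<len(g)).all(1)
            best.append((m[q[ok,1],q[ok,0]].sum()/len(P),a,c0))
    best.sort(reverse=True);print(best[:4])
    _,a,c0=best[0];d=np.array([np.cos(np.radians(a)),np.sin(np.radians(a))]);n_=np.array([-d[1],d[0]])
    s=P@d;w=P@n_-c0;print('along',np.percentile(s,[.3,99.7]),'across',np.percentile(w,[.3,99.7]))
    s0=np.percentile(s,.3); # back
    for lab,off in (('mid of extents',np.percentile(s,[.3,99.7]).mean()),):
        print(lab,(d*off+n_*c0)/1000+[.475,.198])
save('rect12',np.hstack([o[::-1] for o in out]))
E
```

```text
ring 802 ((474.3349914550781, 196.9842071533203), (66.58203887939453, 43.89883804321289), 9.101330757141113) 0.04458013626084764
[(np.float64(0.9715906187726738), np.float64(8.5), np.float64(-0.25)), (np.float64(0.9600429206478974), np.float64(8.0), np.float64(-0.25)), (np.float64(0.9597363445914874), np.float64(9.0), np.float64(-0.25)), (np.float64(0.943436717592356), np.float64(8.0), np.float64(0.0))]
along [-34.0497  34.3186] across [-21.5716  21.7266]
mid of extents [0.4752 0.1978]
[(np.float64(0.7712489158716392), np.float64(9.0), np.float64(-0.5)), (np.float64(0.768213356461405), np.float64(8.5), np.float64(-0.5)), (np.float64(0.7675267418328997), np.float64(9.5), np.float64(-0.5)), (np.float64(0.7603714946516335), np.float64(9.5), np.float64(-0.25))]
along [-33.8183  43.8346] across [-49.8145  22.4322]
mid of extents [0.48   0.1983]
```

View pics/rect12.png

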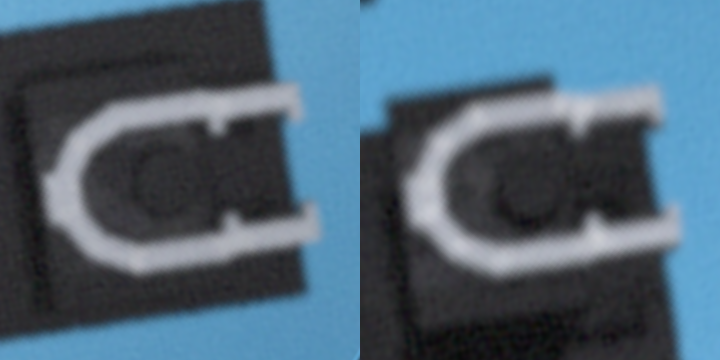

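Call:
arm_command:
  plan:
    - {"dx": 0,"dy": 0,"dz": 0,"wx": 0.4,"wy": 0,"wz": 0}
    - {"dx": 0,"dy": 0,"dz": 0,"wx": 0.8,"wy": 0,"wz": 0}
    - {"dx": 0,"dy": 0,"dz": 0,"wx": 1,"wy": 0,"wz": 0}
    - {"dx": 0,"dy": 0,"dz": 0,"wx": 1,"wy": 0,"wz": 0}
    - {"dx": 0,"dy": 0,"dz": 0,"wx": 1,"wy": 0,"wz": 0}
    - {"dx": 0,"dy": 0,"dz": 0,"wx": 1,"wy": 0,"wz": 0}
    - {"dx": 0,"dy": 0,"dz": 0,"wx": 1,"wy": 0,"wz": 0}
    - {"dx": 0,"dy": 0,"dz": 0,"wx": 1,"wy": 0,"wz": 0}
    - {"dx": 0,"dy": 0,"dz": 0,"wx": 1,"wy": 0,"wz": 0}
    - {"dx": 0,"dy": 0,"dz": 0,"wx": 1,"wy": 0,"wz": 0}
    - {"dx": 0,"dy": 0,"dz": 0,"wx": 1,"wy": 0,"wz": 0}
    - {"dx": 0,"dy": 0,"dz": 0,"wx": 1,"wy": 0,"wz": 0}
    - {"dx": 0,"dy": 0,"dz": 0,"wx": 1,"wy": 0,"wz": 0}
    - {"dx": 0,"dy": 0,"dz": 0,"wx": 1,"wy": 0,"wz": 0}
    - {"dx": 0,"dy": 0,"dz": 0,"wx": 1,"wy": 0,"wz": 0}
    - {"dx": 0,"dy": 0,"dz": 0,"wx": 1,"wy": 0,"wz": 0}
    - {"dx": 0,"dy": 0,"dz": 0,"wx": 1,"wy": 0,"wz": 0}
    - {"dx": 0,"dy": 0,"dz": 0,"wx": 1,"wy": 0,"wz": 0}
    - {"dx": 0,"dy": 0,"dz": 0,"wx": 0.8,"wy": 0,"wz": 0}
    - {"dx": 0,"dy": 0,"dz": 0,"wx": 0.4,"wy": 0,"wz": 0}

```text
time_s: 9.0
tcp_pos: [0.4578, -0.0233, 0.2771]
eef_rot: [132.4, 87.8, -166.3]
contact_force: [-0.0, 0.5, -1.2]
gripper_width: 0.0538
```

```bash
python3 -c "
from h import *
s=r.get_state();R=toolR(s);print(s['tcp_pos'],s['joints'],s['gripper_width'],R,np.degrees(np.arctan2(R[1,1],R[0,1])))"
```

```text
[ 0.4578 -0.0233  0.2771] [ 21.5621  -0.5057 -20.103   -0.3143 -72.5712 -50.1519] 0.05379089891748176 [[-0.0371 -0.8767  0.4796]
 [-0.009   0.4802  0.8771]
 [-0.9993  0.0282 -0.0257]] 151.28955832455492
```

Call:
arm_command:
  plan:
    - {"dx": -0.2,"dy": 0,"dz": 0,"wx": 0.5,"wy": -0.16,"wz": -0.18}
    - {"dx": -0.2,"dy": 0,"dz": 0,"wx": 1,"wy": -0.16,"wz": -0.18}
    - {"dx": -0.2,"dy": 0,"dz": 0,"wx": 1,"wy": 0,"wz": 0}
    - {"dx": -0.2,"dy": 0,"dz": 0,"wx": 1,"wy": 0,"wz": 0}
    - {"dx": -0.2,"dy": 0,"dz": 0,"wx": 1,"wy": 0,"wz": 0}
    - {"dx": -0.2,"dy": 0,"dz": 0,"wx": 1,"wy": 0,"wz": 0}
    - {"dx": -0.2,"dy": 0,"dz": 0,"wx": 1,"wy": 0,"wz": 0}
    - {"dx": -0.2,"dy": 0,"dz": 0,"wx": 1,"wy": 0,"wz": 0}
    - {"dx": -0.2,"dy": 0,"dz": 0,"wx": 1,"wy": 0,"wz": 0}
    - {"dx": -0.2,"dy": 0,"dz": 0,"wx": 1,"wy": 0,"wz": 0}
    - {"dx": -0.2,"dy": 0,"dz": 0,"wx": 1,"wy": 0,"wz": 0}
    - {"dx": -0.2,"dy": 0,"dz": 0,"wx": 0.8,"wy": 0,"wz": 0}
    - {"dx": -0.2,"dy": 0,"dz": 0,"wx": 0.2,"wy": 0,"wz": 0}

```text
time_s: 10.08
tcp_pos: [0.4527, -0.024, 0.3164]
eef_rot: [-164.8, 88.5, -159.0]
contact_force: [-0.3, 0.1, -1.2]
gripper_width: 0.0539
```

```bash
cat > st.py <<'E'
from h import *
import sys
s=r.get_state();R=toolR(s);p=s['tcp_pos']
print('t',round(s['time_s'],2),'tcp',p,'w',s['gripper_width'],'F',s['contact_force'],'j6',s['joints'][5])
print('yang',np.degrees(np.arctan2(R[1,1],R[0,1])))
dn=R.T@[0,0,-1];print('level corr wy,wz units',-dn[2]/.08,dn[1]/.08)
if len(sys.argv)>2:
    tgt=np.array([float(a) for a in sys.argv[1:4]]);print('units dx dy dz',R.T@(tgt-p)/.02)
    if len(sys.argv)>4: 
        e=(float(sys.argv[4])-np.degrees(np.arctan2(R[1,1],R[0,1]))+180)%360-180;print('wx units',-np.radians(e)/.08)
E
python3 st.py .496 .2009 .28 98.5
```

```text
t 10.08 tcp [ 0.4527 -0.024   0.3164] w 0.05385449558490038 F [-0.2892  0.0523 -1.2208] j6 -106.1756510791277
yang 95.79954487158078
level corr wy,wz units -0.31301657751320805 0.085263014327958
units dx dy dz [ 1.6645 10.979   3.3307]
wx units -0.5891479161660184
```

Call:
arm_command:
  plan:
    - {"dx": 0,"dy": 0.4,"dz": 0.12,"wx": -0.3,"wy": -0.1,"wz": 0.04}
    - {"dx": 0,"dy": 0.8,"dz": 0.24,"wx": -0.3,"wy": -0.1,"wz": 0.04}
    - {"dx": 0,"dy": 0.8,"dz": 0.24,"wx": 0,"wy": -0.1,"wz": 0}
    - {"dx": 0,"dy": 0.8,"dz": 0.24,"wx": 0,"wy": 0,"wz": 0}
    - {"dx": 0,"dy": 0.8,"dz": 0.24,"wx": 0,"wy": 0,"wz": 0}
    - {"dx": 0,"dy": 0.8,"dz": 0.24,"wx": 0,"wy": 0,"wz": 0}
    - {"dx": 0,"dy": 0.8,"dz": 0.24,"wx": 0,"wy": 0,"wz": 0}
    - {"dx": 0,"dy": 0.8,"dz": 0.24,"wx": 0,"wy": 0,"wz": 0}
    - {"dx": 0,"dy": 0.8,"dz": 0.24,"wx": 0,"wy": 0,"wz": 0}
    - {"dx": 0,"dy": 0.8,"dz": 0.24,"wx": 0,"wy": 0,"wz": 0}
    - {"dx": 0,"dy": 0.8,"dz": 0.24,"wx": 0,"wy": 0,"wz": 0}
    - {"dx": 0,"dy": 0.8,"dz": 0.24,"wx": 0,"wy": 0,"wz": 0}
    - {"dx": 0,"dy": 0.8,"dz": 0.24,"wx": 0,"wy": 0,"wz": 0}
    - {"dx": 0,"dy": 0.8,"dz": 0.24,"wx": 0,"wy": 0,"wz": 0}
    - {"dx": 0,"dy": 0.3,"dz": 0.1,"wx": 0,"wy": 0,"wz": 0}

```text
time_s: 11.33
tcp_pos: [0.4789, 0.2222, 0.3072]
eef_rot: [165.7, 89.6, 177.0]
contact_force: [0.0, 0.3, -0.8]
gripper_width: 0.0536
```

```bash
python3 st.py .496 .2009 .26 98.5; python3 look.py wrist 8 ring ring_gap pliers_tips
```

```text
t 11.33 tcp [0.4789 0.2222 0.3072] w 0.05358163326210819 F [ 0.042   0.2838 -0.8484] j6 -124.54232713904413
yang 101.3404743890363
level corr wy,wz units -0.08535725670629143 -0.02175462203615145
units dx dy dz [ 2.3528 -1.2158  0.6461]
wx units 0.6196953800907224
11.3333 [0.4789 0.2222 0.3072] [165.7017  89.5962 177.0425] [ 0.042   0.2838 -0.8484] 0.05358163326210819 [  45.9663    4.5443  -10.8764   -0.3153  -74.8448 -124.5423]
[[-0.007  -0.1966  0.9805]
 [ 0.0004  0.9805  0.1966]
 [-1.      0.0017 -0.0068]]
ring {'centre': [262.1, 168.8], 'score': 0.72}
ring_gap {'centre': [262.3, 165.7], 'score': 0.67}
ring_gap {'centre': [258.0, 186.3], 'score': 0.55}
pliers_tips {'centre': [73.3, 205.3], 'score': 0.88}
pliers_tips {'centre': [288.1, 209.6], 'score': 0.8}
pliers_tips {'centre': [186.3, 237.5], 'score': 0.74}
```

View pics/wrist8.png

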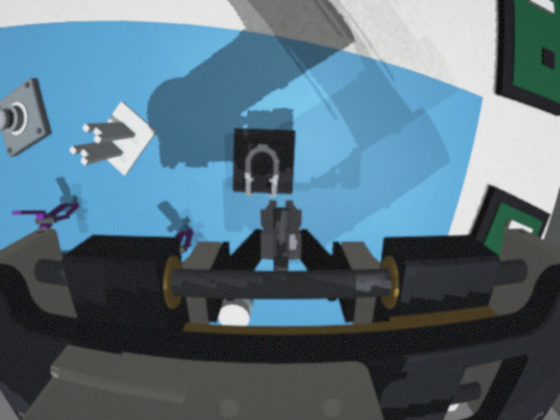

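```bash
cat > tips.py <<'E'
from h import *
import sys
S=np.load(f'c_wrist{sys.argv[1]}.npz');cm={k:S[k] for k in ('R','t','cx','cy','vertical_fov')}
tcp=np.array(eval(sys.argv[2]));R=Ro.from_euler('xyz',eval(sys.argv[3]),degrees=True).as_matrix()
C=cloud(cm,S['d'],True)
T=(C-tcp)@R
m=(S['d']>0)&(abs(T[...,1])<.035)&(abs(T[...,2])<.025)&(T[...,0]>.03)&(T[...,0]<.15)
for a in np.arange(.03,.15,.01):
    k=m&(T[...,0]>=a)&(T[...,0]<a+.01);q=T[k]
    if len(q)>3: print(f'{a:.2f}',len(q),'y',np.percentile(q[:,1],[2,50,98]),'z',np.percentile(q[:,2],[2,50,98]))
q=T[m]; print('max x',np.sort(q[:,0])[-5:])
save('tips'+sys.argv[1],S['p'],(200,120,360,260),4)
E
python3 tips.py 8 "[.4789,.2222,.3072]" "[165.7017,89.5962,177.0425]"
```

```text
0.03 1564 y [-0.0114  0.0008  0.0129] z [-0.0165 -0.0002  0.0188]
0.04 280 y [-0.0083  0.0005  0.01  ] z [-0.0182 -0.0065  0.0208]
0.05 31 y [-0.0076  0.0062  0.0091] z [-0.0042 -0.0039 -0.003 ]
0.06 77 y [-0.0097  0.0065  0.0116] z [-0.004  -0.0036  0.0001]
0.07 122 y [-0.0122 -0.0053  0.0135] z [-0.004  -0.0034  0.0051]
0.08 132 y [-0.0142 -0.0066  0.0156] z [-0.0039 -0.0032  0.0081]
0.09 67 y [-0.0153  0.0102  0.0167] z [-0.0036 -0.003   0.0082]
0.10 50 y [-0.011   0.008   0.0131] z [-0.0024 -0.0021  0.0022]
0.11 59 y [-0.0088 -0.0048  0.0103] z [-0.0024 -0.0017  0.0043]
0.12 61 y [-0.0093  0.0046  0.0107] z [-0.0023 -0.0014  0.0038]
0.13 4 y [-0.0092  0.0016  0.0099] z [-0.0018 -0.0018 -0.0016]
max x [0.1299 0.1302 0.1303 0.1305 0.1311]
```

View pics/tips8.png

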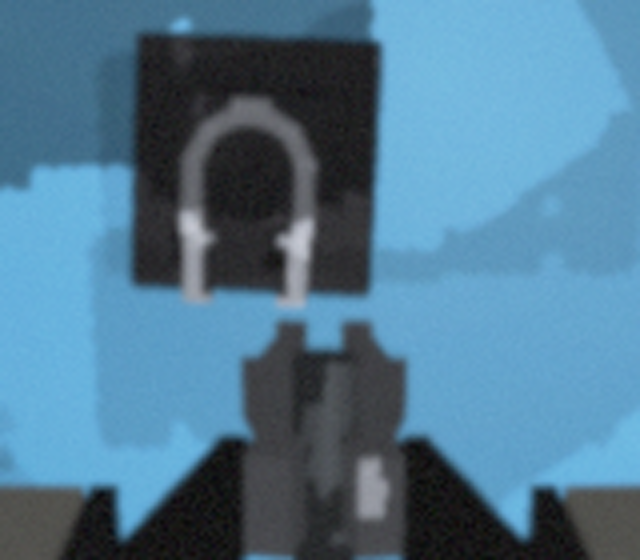

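```bash
python3 st.py .4933 .1999 .225 98.5
cat > rect.py <<'E'
from h import *
import sys
tag=sys.argv[1];cxy=[.475,.198]
S=np.load(f'c_wrist{tag}.npz');cm={k:S[k] for k in ('R','t','cx','cy','vertical_fov')}
g=np.arange(-45,45,.25)/1000
X,Y=np.meshgrid(cxy[0]+g,cxy[1]+g);W=np.stack([X,Y,np.full_like(X,.045)],-1).reshape(-1,3)
c=W@cm['R'].T+cm['t'];th=np.arctan2(np.hypot(c[:,0],c[:,1]),c[:,2]);f=210/np.tan(np.radians(cm['vertical_fov'])/2)
k=f*th/np.hypot(c[:,0],c[:,1]);u=(c[:,0]*k+cm['cx']).reshape(X.shape).astype(np.float32);v=(c[:,1]*k+cm['cy']).reshape(X.shape).astype(np.float32)
I=cv2.remap(S['p'],u,v,cv2.INTER_CUBIC);save('rect'+tag,I[::-1],s=1.6)
E
python3 rect.py 8
```

```text
t 11.53 tcp [0.4787 0.2199 0.3076] w 0.054203728431934745 F [-0.1203  0.0706 -0.6318] j6 -124.50408720853613
yang 101.22810242087287
level corr wy,wz units -0.08620422876365261 -0.016963184307532825
units dx dy dz [ 4.1267 -1.1303  0.5492]
wx units 0.5951796196982432
```

View pics/rect8.png

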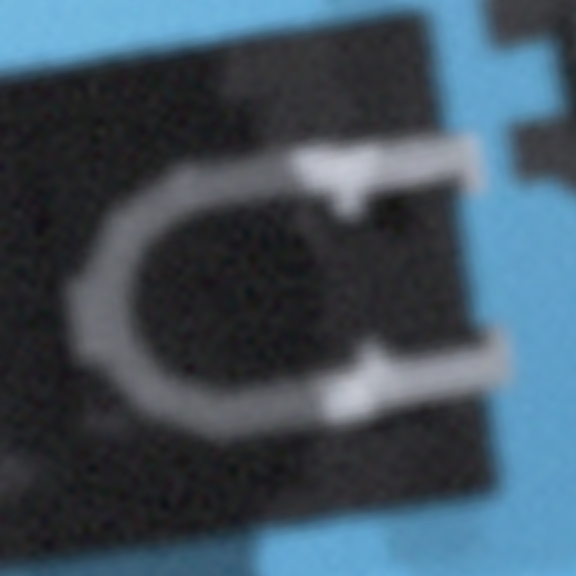

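Call:
arm_command:
  plan:
    - {"dx": 0.6,"dy": -0.22,"dz": 0.12,"wx": 0.3,"wy": -0.08,"wz": -0.02}
    - {"dx": 0.8,"dy": -0.23,"dz": 0.11,"wx": 0.3,"wy": 0,"wz": 0}
    - {"dx": 0.8,"dy": -0.23,"dz": 0.11,"wx": 0,"wy": 0,"wz": 0}
    - {"dx": 0.8,"dy": -0.23,"dz": 0.11,"wx": 0,"wy": 0,"wz": 0}
    - {"dx": 0.6,"dy": -0.22,"dz": 0.11,"wx": 0,"wy": 0,"wz": 0}
    - {"dx": 0,"dy": 0,"dz": 0,"wx": 0,"wy": 0,"wz": 0}

```text
time_s: 12.03
tcp_pos: [0.494, 0.1951, 0.2353]
eef_rot: [27.5, 89.7, 35.9]
contact_force: [-1.1, -0.6, -2.0]
gripper_width: 0.0538
```

```bash
python3 st.py .4934 .1996 .185 98.5; python3 look.py wrist 9|head -1
```

```text
t 12.03 tcp [0.494  0.1951 0.2353] w 0.05384613457649425 F [-1.1113 -0.6437 -1.9595] j6 -124.3960831543525
yang 98.36308206485899
level corr wy,wz units 0.053420978400401525 -0.027827924579140045
units dx dy dz [ 2.5151  0.22   -0.0102]
wx units -0.029870859665534245
12.0333 [0.494  0.1951 0.2353] [27.5158 89.7239 35.8786] [-1.1113 -0.6437 -1.9595] 0.05384613457649425 [  42.7436    6.9044  -17.8086    0.0364  -65.0129 -124.3961]
```

Fine; go to z ≈ 0.19 (tip ends at 0.06, still above the ring) and inspect.

Call:
arm_command:
  plan:
    - {"dx": 0.75,"dy": 0.11,"dz": 0,"wx": 0,"wy": 0,"wz": 0}
    - {"dx": 0.75,"dy": 0.1,"dz": 0,"wx": 0,"wy": 0,"wz": 0}
    - {"dx": 0.7,"dy": 0,"dz": 0,"wx": 0,"wy": 0,"wz": 0}
    - {"dx": -0.05,"dy": 0,"dz": 0,"wx": 0,"wy": 0,"wz": 0}

```text
time_s: 12.42
tcp_pos: [0.496, 0.1998, 0.1975]
eef_rot: [23.6, 89.2, 31.9]
contact_force: [-1.4, -0.3, -2.0]
gripper_width: 0.054
```

```bash
python3 st.py .4934 .1996 .1597 98.5; python3 look.py wrist 10|head -1; python3 rect.py 10; python3 -c "
from h import *
S=np.load('c_wrist10.npz');save('w10',S['p'],(200,110,360,250),4)"
```

```text
t 12.42 tcp [0.496  0.1998 0.1975] w 0.054019631294982474 F [-1.3745 -0.3147 -2.0085] j6 -124.84873514488643
yang 98.30946281768668
level corr wy,wz units 0.15388370484429592 -0.06724505052176401
units dx dy dz [ 1.8884 -0.0001 -0.1515]
wx units -0.04156876473550503
12.4167 [0.496  0.1998 0.1975] [23.6047 89.2302 31.9122] [-1.3745 -0.3147 -2.0085] 0.054019631294982474 [  43.0698    8.6813  -20.9911    0.1727  -59.5725 -124.8487]
```

View pics/w10.png

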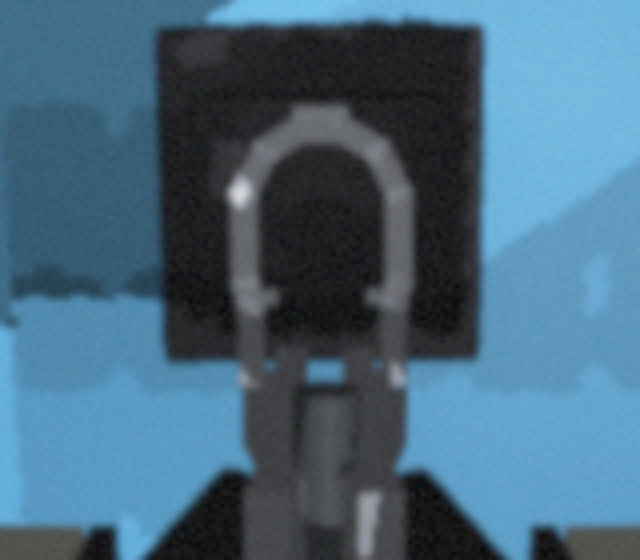

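View pics/rect10.png

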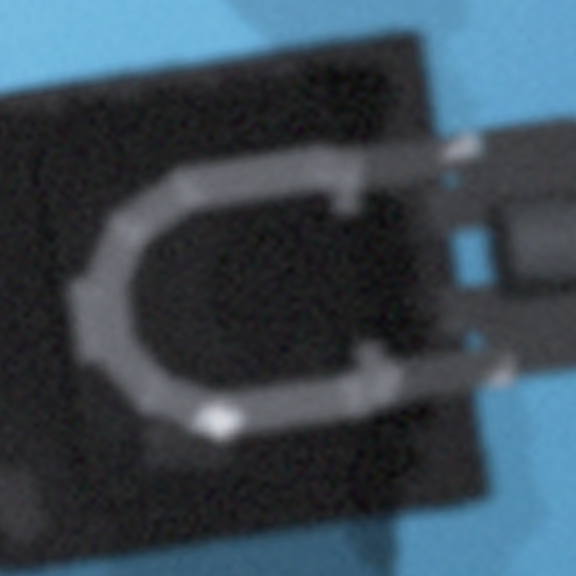

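Call:
arm_command:
  plan:
    - {"dx": 0.35,"dy": 0,"dz": -0.08,"wx": -0.04,"wy": 0.1,"wz": -0.05}
    - {"dx": 0.35,"dy": 0,"dz": -0.08,"wx": 0,"wy": 0.06,"wz": 0}
    - {"dx": 0.3,"dy": 0,"dz": 0,"wx": 0,"wy": 0,"wz": 0}

```text
time_s: 12.72
tcp_pos: [0.4958, 0.2011, 0.1834]
eef_rot: [31.4, 89.5, 40.0]
contact_force: [1.4, 0.3, -0.0]
gripper_width: 0.0539
```

```bash
python3 st.py .4934 .1996 .1597 98.5; python3 look.py wrist 11 pliers_tips|head -1;  python3 -c "
from h import *
S=np.load('c_wrist11.npz');save('w11',S['p'],(200,110,360,250),4)"
```

```text
t 12.72 tcp [0.4958 0.2011 0.1834] w 0.053931466748996036 F [ 1.374   0.336  -0.0498] j6 -124.53572711471071
yang 98.59032274693429
level corr wy,wz units 0.09475503365595425 -0.05795211719187652
units dx dy dz [ 1.1845 -0.0633 -0.1386]
wx units 0.019705366543115478
12.7167 [0.4958 0.2011 0.1834] [31.4499 89.4909 40.0392] [ 1.374   0.336  -0.0498] 0.053931466748996036 [  43.1082    9.6098  -21.8001    0.0321  -58.0817 -124.5357]
```

View pics/w11.png

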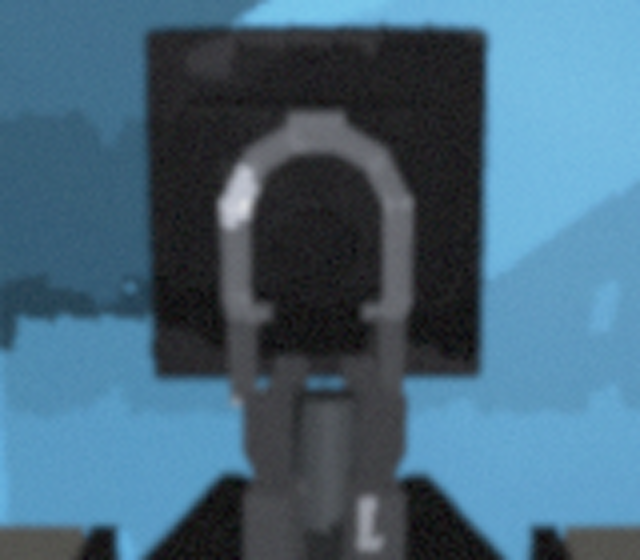

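Call:
arm_command:
  plan:
    - {"dx": 0.3,"dy": -0.06,"dz": -0.12,"wx": 0,"wy": 0.1,"wz": -0.05}
    - {"dx": 0.35,"dy": 0,"dz": 0,"wx": 0,"wy": 0,"wz": 0}
    - {"dx": 0.3,"dy": 0,"dz": 0,"wx": 0,"wy": 0,"wz": 0}

```text
time_s: 13.07
tcp_pos: [0.4937, 0.1996, 0.1636]
eef_rot: [130.9, 90.0, 139.5]
contact_force: [0.2, 0.6, -2.3]
gripper_width: 0.0542
```

```bash
python3 st.py .4934 .1996 .1597 98.5; python3 look.py wrist 12|head -1;  python3 -c "
from h import *
S=np.load('c_wrist12.npz');save('w12',S['p'],(200,110,360,250),4)"
```

```text
t 13.07 tcp [0.4937 0.1996 0.1636] w 0.05424879923670185 F [ 0.2464  0.587  -2.2824] j6 -124.48732640317668
yang 98.59442981939141
level corr wy,wz units -0.00392357027985471 -0.004527532015916394
units dx dy dz [ 0.1935  0.0038 -0.0153]
wx units 0.020601390755542605
13.0667 [0.4937 0.1996 0.1636] [130.9123  89.9725 139.5067] [ 0.2464  0.587  -2.2824] 0.05424879923670185 [  43.1001   10.7766  -23.2003   -0.0329  -56.0262 -124.4873]
```

View pics/w12.png

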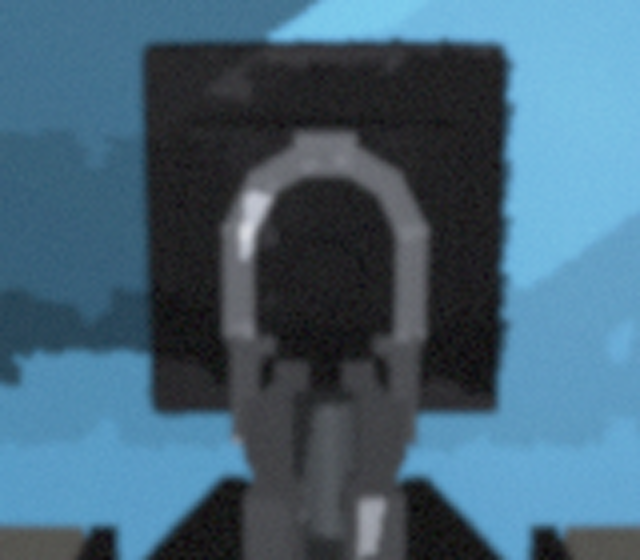

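Call:
arm_command:
  plan:
    - {"dx": 0.22,"dy": 0,"dz": -0.02,"wx": 0,"wy": 0,"wz": 0}
    - {"dx": 0.02,"dy": 0,"dz": 0,"wx": 0,"wy": 0,"wz": 0}

```text
time_s: 13.28
tcp_pos: [0.4923, 0.1988, 0.1561]
eef_rot: [-160.8, 89.8, -152.2]
contact_force: [0.1, -0.5, -1.2]
gripper_width: 0.0544
```

```bash
python3 st.py .4934 .1996 .1597 98.5; python3 look.py wrist 13 >o13; head -1 o13; python3 look.py side 13 |head -1
python3 - <<'E'
from h import *
S=np.load('c_wrist13.npz');cm={k:S[k] for k in ('R','t','cx','cy','vertical_fov')}
s=r.get_state();R=toolR(s);C=cloud(cm,S['d'],True);T=(C-s['tcp_pos'])@R
m=(S['d']>0)&(abs(T[...,1])<.012)&(T[...,0]>.1)&(T[...,0]<.14)&(abs(T[...,2])<.03)
print('tips',m.sum(),np.percentile(T[m],[2,50,98],axis=0))
m=(S['d']>0)&(abs(T[...,1])<.03)&(abs(T[...,0]-.1147)<.004)&(abs(T[...,2]+.02)<.05)
m&=abs(T[...,1])>.0
ys=T[m]
for a in np.arange(-.06,.014,.004):
    q=ys[(ys[:,2]>=a)&(ys[:,2]<a+.004)]
    if len(q): print(f'{a:.3f}',len(q),'y- ',q[q[:,1]<0][:,1].max() if (q[:,1]<0).any() else None,'y+',q[q[:,1]>0][:,1].min() if (q[:,1]>0).any() else None)
save('w13',S['p'],(200,110,360,250),4)
S=np.load('c_side13.npz');save('s13',S['p'],(200,250,400,400),4)
E
```

```text
t 13.28 tcp [0.4923 0.1988 0.1561] w 0.05439326240409408 F [ 0.1143 -0.5214 -1.2124] j6 -124.51565452331937
yang 98.57210746771993
level corr wy,wz units -0.04315696467385444 0.015046015893472632
units dx dy dz [-0.1821  0.0318  0.0607]
wx units 0.01573140908735719
13.2833 [0.4923 0.1988 0.1561] [-160.7797   89.7905 -152.2077] [ 0.1143 -0.5214 -1.2124] 0.05439326240409408 [  43.1262   11.1845  -23.7819   -0.0674  -55.2357 -124.5157]
13.3333 [0.4925 0.1989 0.1565] [-158.8118   89.8103 -150.2314] [ 0.7046  0.2593 -1.0876] 0.053620055313863095 [  43.1264   11.1708  -23.7455   -0.0533  -55.2682 -124.5155]
tips 923 [[ 0.1055 -0.0114 -0.0296]
 [ 0.1136  0.0001 -0.0175]
 [ 0.1289  0.0116 -0.0001]]
-0.056 87 y-  -0.0006567000792071149 y+ 0.00014533415474405394
-0.052 358 y-  -0.0006322185015727278 y+ 0.00014522005713966696
-0.048 358 y-  -0.0006439854688749711 y+ 0.0001412438540465324
-0.044 334 y-  -0.0006579339225160634 y+ 0.0001262337034692424
-0.040 340 y-  -0.0006869715485223419 y+ 0.00011939150092329608
-0.036 347 y-  -0.0006944908363370285 y+ 0.00011218699453176165
-0.032 339 y-  -0.00070212651781339 y+ 0.00010317088291441727
-0.028 324 y-  -0.0006883460012478734 y+ 0.000112268538453053
-0.024 322 y-  -0.0006945184788362509 y+ 0.00010466689412389904
-0.020 318 y-  -0.0007070920415687536 y+ 9.846873270991431e-05
-0.016 294 y-  -0.0007128748481805714 y+ 9.46152805083095e-05
-0.012 247 y-  -0.0007600070152130504 y+ 7.051510531627107e-05
-0.008 134 y-  -0.0057501022132343035 y+ 0.006758904344830774
-0.004 73 y-  -0.005745243482425155 y+ 0.006746032893037965
0.000 34 y-  -0.0065137420187120695 y+ 0.0074993104076315365
0.004 32 y-  -0.01652796813819022 y+ 0.01826367851196974
0.008 31 y-  -0.016592986428535586 y+ 0.018322157505270133
0.012 33 y-  -0.01582551994585612 y+ 0.016758957450620386
```

View pics/w13.png

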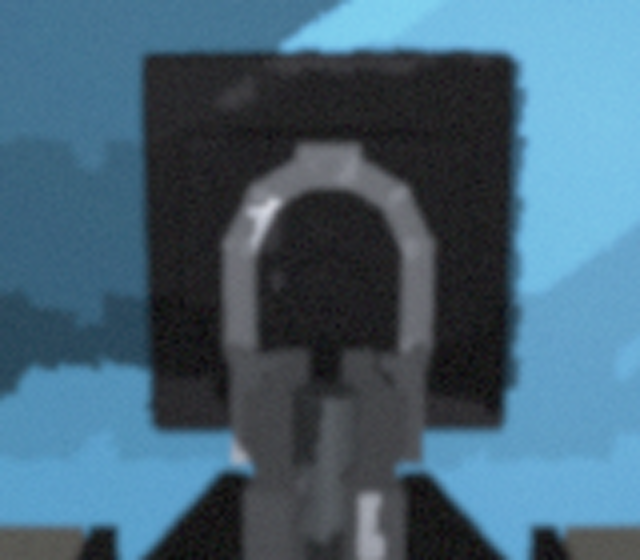

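View pics/s13.png

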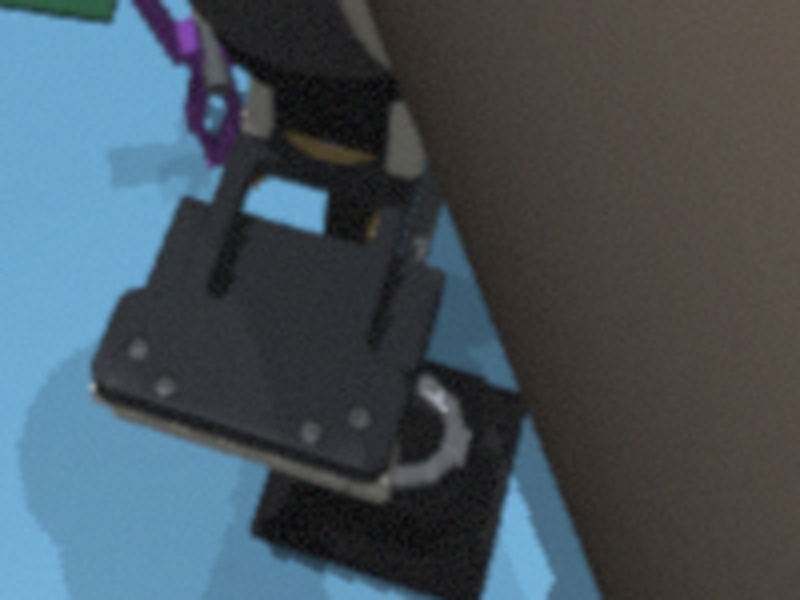

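Call:
arm_command:
  plan:
    - {"dx": -0.22,"dy": 0.03,"dz": 0.06,"wx": 0,"wy": -0.04,"wz": 0.01}
    - {"dx": -0.04,"dy": 0,"dz": 0,"wx": 0,"wy": 0,"wz": 0}

```text
time_s: 13.55
tcp_pos: [0.4942, 0.2, 0.1627]
eef_rot: [-11.1, 89.9, -2.5]
contact_force: [0.7, 1.4, 0.6]
gripper_width: 0.054
```

```bash
python3 st.py .4934 .1996 .1597 98.5; python3 look.py wrist 14 >o14
python3 - <<'E'
from h import *
S=np.load('c_wrist14.npz');cm={k:S[k] for k in ('R','t','cx','cy','vertical_fov')}
s=r.get_state();R=toolR(s);C=cloud(cm,S['d'],True);T=(C-s['tcp_pos'])@R
for sg in (1,-1):
  m=(S['d']>0)&(abs(T[...,1]*sg-.0075)<.0025)&(T[...,0]>.095)&(T[...,0]<.14)&(T[...,2]<.02)&(T[...,2]>-.02)
  v,u=np.nonzero(m);o=np.argsort(v)
  for i in o[::4]: print(sg,v[i],u[i],T[v[i],u[i]]*1000)
E
```

```text
t 13.55 tcp [0.4942 0.2    0.1627] w 0.05399424273594257 F [0.69   1.4355 0.6094] j6 -124.59548072085694
yang 98.59534955232411
level corr wy,wz units 0.01539585880008243 0.0030161747048656345
units dx dy dz [ 0.1491 -0.0126 -0.0412]
wx units 0.020802045354478875
1 182 291 [122.0482   9.5336 -19.3686]
1 183 289 [116.2022   7.703  -19.6693]
1 184 287 [117.6082   6.084  -18.5437]
1 184 291 [123.2866   9.5833 -17.3989]
1 185 289 [117.6549   7.7481 -17.6872]
1 186 287 [116.1666   6.0618 -17.1486]
1 186 291 [122.2266   9.5601 -15.8876]
1 187 289 [123.2926   7.9008 -14.7975]
1 188 287 [118.8436   6.1195 -14.8837]
1 188 291 [124.4275   9.6412 -13.6856]
1 189 289 [123.3131   7.9098 -13.0545]
1 190 287 [123.4052   6.214  -12.1632]
1 190 291 [122.7562   9.5988 -12.3067]
1 191 289 [122.6861   7.9024 -11.4517]
1 200 289 [129.6809   8.1249  -1.7895]
1 201 287 [127.2944   6.3264  -1.4975]
1 201 291 [127.4152   9.8143  -1.4645]
1 202 289 [122.8389   7.9577  -1.7558]
1 203 287 [120.7796   6.2061  -1.413 ]
1 203 291 [120.1721   9.5933  -1.5707]
1 204 289 [116.2953   7.7979  -1.7266]
1 205 287 [120.75
[... 830 characters left out ...]
2803  -7.3678 -12.4267]
-1 191 269 [122.7873  -9.0913 -11.4475]
-1 191 273 [123.5272  -5.7084 -11.275 ]
-1 200 273 [130.2116  -5.9281  -1.6674]
-1 201 271 [127.0656  -7.5967  -1.5697]
-1 202 270 [127.9656  -8.5068  -0.4377]
-1 203 269 [126.7775  -9.3456   0.1518]
-1 203 273 [119.4151  -5.6777  -1.7832]
-1 204 272 [114.4845  -6.3931  -2.2223]
-1 205 270 [111.8963  -7.9771  -2.0608]
-1 206 268 [109.5583  -9.5415  -1.8465]
-1 206 272 [110.4947  -6.2943  -1.5874]
-1 207 270 [105.5672  -7.7744  -2.1002]
-1 208 268 [101.8657  -9.245   -2.3007]
-1 208 272 [110.2477  -6.3011   0.0479]
-1 209 269 [96.2002 -8.2436 -3.0785]
-1 210 270 [101.9729  -7.6743  -0.6155]
-1 211 272 [108.6194  -6.276    2.1412]
```

Call:
arm_command:
  plan:
    - {"dx": 0.12,"dy": 0,"dz": -0.04,"wx": 0,"wy": 0,"wz": 0}
    - {"dx": -0.03,"dy": 0,"dz": 0,"wx": 0,"wy": 0,"wz": 0}
    - {"dx": -0.03,"dy": 0,"dz": 0,"wx": 0,"wy": 0,"wz": 0}
  fingers: 0
  force: 40

```text
time_s: 13.85
tcp_pos: [0.4934, 0.2, 0.162]
eef_rot: [18.2, 89.9, 26.8]
contact_force: [0.5, -0.3, -2.1]
gripper_width: 0.0451
```

```bash
python3 st.py .4934 .1996 .1597 98.5; python3 look.py wrist 15 >o15; head -1 o15; python3 -c "
from h import *
S=np.load('c_wrist15.npz');save('w15',S['p'],(180,110,380,260),4)"
```

```text
t 13.85 tcp [0.4934 0.2    0.162 ] w 0.04514680520347014 F [ 0.4524 -0.285  -2.0693] j6 -124.65033359721474
yang 98.5901908860228
level corr wy,wz units 0.02842344986787454 -0.009324449948623463
units dx dy dz [ 0.1138 -0.0222 -0.0037]
wx units 0.019676598954862196
13.85 [0.4934 0.2    0.162 ] [18.1623 89.8629 26.7525] [ 0.4524 -0.285  -2.0693] 0.04514680520347014 [  43.2139   10.7711  -23.4787    0.0471  -55.6187 -124.6503]
```

View pics/w15.png

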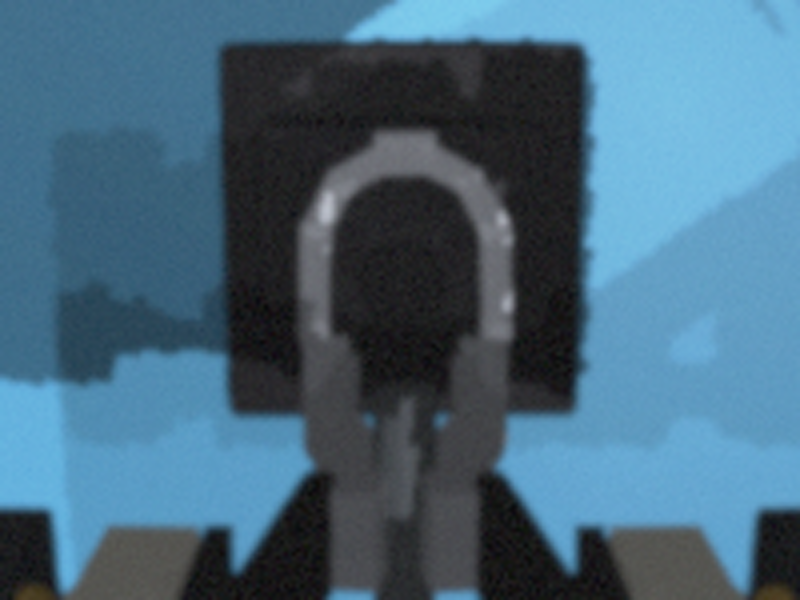

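Call:
arm_command:
  plan:
    - {"dx": 0.08,"dy": -0.02,"dz": 0,"wx": 0,"wy": 0,"wz": 0}
    - {"dx": -0.04,"dy": 0,"dz": 0,"wx": 0,"wy": 0,"wz": 0}
    - {"dx": -0.04,"dy": 0,"dz": 0,"wx": 0,"wy": 0,"wz": 0}
    - {"dx": -0.04,"dy": 0,"dz": 0,"wx": 0,"wy": 0,"wz": 0}
  fingers: 0.2
  force: 40

```text
time_s: 14.23
tcp_pos: [0.4934, 0.1996, 0.1628]
eef_rot: [19.9, 89.9, 28.5]
contact_force: [-0.7, -0.0, -1.9]
gripper_width: 0.0357
```

```bash
python3 st.py .4934 .1996 .1597 98.5
```

```text
t 14.23 tcp [0.4934 0.1996 0.1628] w 0.035704600928755464 F [-0.6702 -0.0314 -1.8793] j6 -124.60504945205196
yang 98.59146826320128
level corr wy,wz units 0.02719471328784598 -0.009859554892810603
units dx dy dz [ 0.1563 -0.0003  0.0003]
wx units 0.01995527942428847
```

Call:
arm_command:
  plan:
    - {"dx": 0.0,"dy": 0,"dz": 0,"wx": 0,"wy": 0,"wz": 0}
    - {"dx": -0.02,"dy": 0,"dz": 0,"wx": 0,"wy": 0,"wz": 0}
    - {"dx": -0.02,"dy": 0,"dz": 0,"wx": 0,"wy": 0,"wz": 0}
    - {"dx": -0.02,"dy": 0,"dz": 0,"wx": 0,"wy": 0,"wz": 0}
    - {"dx": -0.02,"dy": 0,"dz": 0,"wx": 0,"wy": 0,"wz": 0}
  fingers: 1
  force: 45

```text
time_s: 14.65
tcp_pos: [0.4933, 0.1995, 0.1645]
eef_rot: [18.9, 89.9, 27.5]
contact_force: [0.3, 0.2, -1.1]
gripper_width: 0.0271
```

```bash
python3 st.py .4934 .1996 .1597 98.5; python3 look.py wrist 16 ring>o16; cat o16; python3 -c "
from h import *
S=np.load('c_wrist16.npz');save('w16',S['p'],(180,110,380,260),4)"; python3 rect.py 16
```

```text
t 14.65 tcp [0.4933 0.1995 0.1645] w 0.027104192315932887 F [ 0.272   0.1972 -1.1172] j6 -124.60392409367597
yang 98.58592451731053
level corr wy,wz units 0.02392109708340001 -0.008187921900260423
units dx dy dz [0.2417 0.0041 0.0041]
wx units 0.018745821690695306
14.65 [0.4933 0.1995 0.1645] [18.8955 89.8841 27.4814] [ 0.272   0.1972 -1.1172] 0.027104192315932887 [  43.1687   10.6094  -23.302     0.0378  -55.977  -124.6039]
[[ 0.0018 -0.1493  0.9888]
 [ 0.0009  0.9888  0.1493]
 [-1.      0.0007  0.0019]]
```

View pics/w16.png

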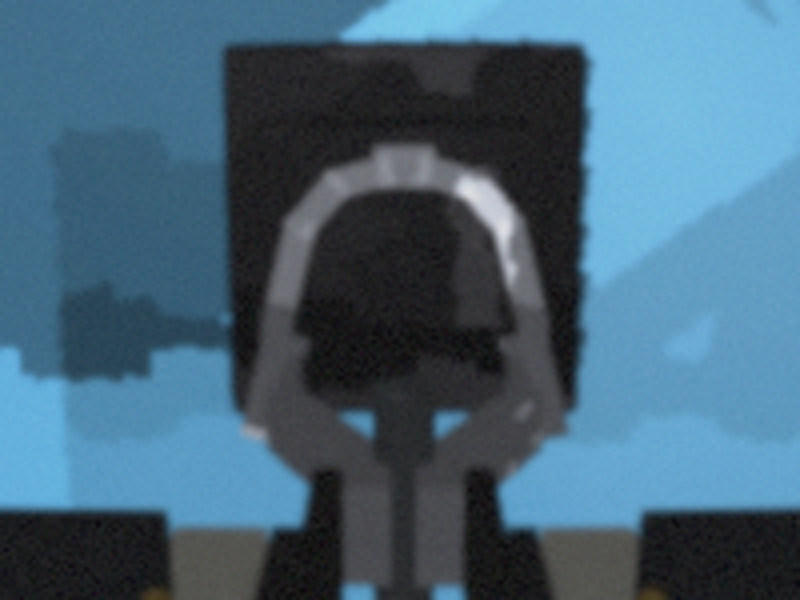

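Call:
arm_command:
  plan:
    - {"dx": -0.3,"dy": 0,"dz": 0,"wx": 0,"wy": 0,"wz": 0}
    - {"dx": -0.3,"dy": 0,"dz": 0,"wx": 0,"wy": 0,"wz": 0}
    - {"dx": -0.4,"dy": 0,"dz": 0,"wx": 0,"wy": 0,"wz": 0}
    - {"dx": -0.4,"dy": 0,"dz": 0,"wx": 0,"wy": 0,"wz": 0}
    - {"dx": -0.4,"dy": 0,"dz": 0,"wx": 0,"wy": 0,"wz": 0}
    - {"dx": 0,"dy": 0,"dz": 0,"wx": 0,"wy": 0,"wz": 0}

```text
time_s: 15.25
tcp_pos: [0.4936, 0.1996, 0.2051]
eef_rot: [15.2, 89.8, 23.8]
contact_force: [-0.7, 0.2, -1.6]
gripper_width: 0.0269
```

```bash
python3 st.py; python3 look.py wrist 17 ring>o17; cat o17
cat > ringfit.py <<'E'
from h import *
import sys
tag=sys.argv[1]
S=np.load(f'c_wrist{tag}.npz');cm={k:S[k] for k in ('R','t','cx','cy','vertical_fov')}
L=open('o'+tag).read().replace('[','').replace(']','').split()
tcp=np.array(L[1:4],float);R=Ro.from_euler('xyz',np.array(L[4:7],float),degrees=True).as_matrix()
C=cloud(cm,S['d'],True);T=(C-tcp)@R
m=(S['d']>0)&(abs(T[...,1])<.036)&(T[...,2]>-.065)&(T[...,2]<-.004)&(T[...,0]>.095)&(T[...,0]<.135)
q=T[m];print('n',len(q))
h=np.histogram(q[:,0],bins=np.arange(.095,.136,.002));print(h[0],h[1][:-1])
x0=float(sys.argv[2]) if len(sys.argv)>2 else h[1][h[0].argmax()]
for _ in range(4):
    k=abs(q[:,0]-(x0 if _==0 else np.c_[q[:,1:],np.ones(len(q))]@co))<(.006 if _==0 else .003)
    p=q[k];A=np.c_[p[:,1:],np.ones(len(p))];co=np.linalg.lstsq(A,p[:,0],rcond=None)[0]
print('top plane x=a*y+b*z+c',co,'n',len(p),'tilt deg (tool)',np.degrees(np.hypot(*co[:2])))
print('y',np.percentile(p[:,1],[1,50,99]),'z',np.percentile(p[:,2],[1,50,99]))
zb=np.percentile(p[:,2],1)
# back: edge near y~0
b=p[abs(p[:,1]-np.mean(np.percentile(p[:,1],[1,99])))<.004];print('back z',np.percentile(b[:,2],[2,50,98]))
np.save('rp'+tag+'.npy',p)
E
python3 ringfit.py 17
```

```text
t 15.25 tcp [0.4936 0.1996 0.2051] w 0.026939754680798053 F [-0.7301  0.1722 -1.5847] j6 -124.60284198036331
yang 98.59810710902582
level corr wy,wz units 0.03536274291320515 -0.009599804572530367
15.25 [0.4936 0.1996 0.2051] [15.1879 89.832  23.7859] [-0.7301  0.1722 -1.5847] 0.026939754680798053 [  43.1704    8.4486  -20.1519    0.0636  -61.2411 -124.6028]
[[ 0.0027 -0.1495  0.9888]
 [ 0.0012  0.9888  0.1495]
 [-1.      0.0008  0.0028]]
ring {'centre': [306.4, 208.1], 'score': 0.75}
n 1140
[  5   1   0   0   0   0   1   0   1   9 301 582 226  11   3   0   0   0
   0   0] [0.095 0.097 0.099 0.101 0.103 0.105 0.107 0.109 0.111 0.113 0.115 0.117
 0.119 0.121 0.123 0.125 0.127 0.129 0.131 0.133]
top plane x=a*y+b*z+c [-0.0002 -0.0751  0.1156] n 1109 tilt deg (tool) 4.304827338814764
y [-0.029   0.0003  0.0303] z [-0.0501 -0.0321 -0.0047]
back z [-0.0501 -0.046  -0.0419]
```

View pics/wrist17.png

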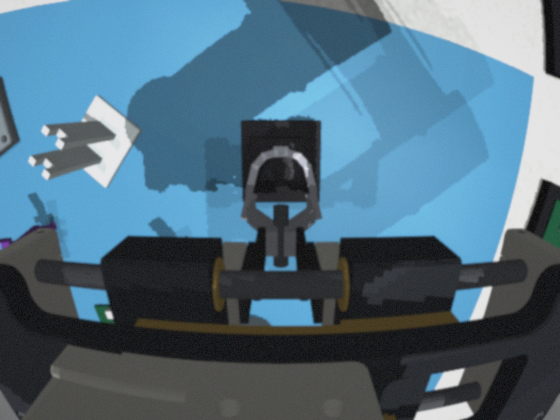

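Call:
arm_command:
  plan:
    - {"dx": -0.4,"dy": 0,"dz": 0,"wx": 0,"wy": 0,"wz": 0}
    - {"dx": -0.6,"dy": 0,"dz": 0,"wx": 0,"wy": 0,"wz": 0}
    - {"dx": -0.6,"dy": 0,"dz": 0,"wx": 0,"wy": 0,"wz": 0}
    - {"dx": -0.6,"dy": 0,"dz": 0,"wx": 0,"wy": 0,"wz": 0}
    - {"dx": -0.6,"dy": 0,"dz": 0,"wx": 0,"wy": 0,"wz": 0}
    - {"dx": -0.6,"dy": 0,"dz": 0,"wx": 0,"wy": 0,"wz": 0}
    - {"dx": -0.6,"dy": 0,"dz": 0,"wx": 0,"wy": 0,"wz": 0}
    - {"dx": -0.6,"dy": -0.2,"dz": 0,"wx": 0,"wy": 0,"wz": 0}
    - {"dx": -0.4,"dy": -0.4,"dz": -0.08,"wx": 0,"wy": 0,"wz": 0}
    - {"dx": -0.1,"dy": -0.6,"dz": -0.12,"wx": 0,"wy": 0,"wz": 0}
    - {"dx": -0.05,"dy": -0.6,"dz": -0.12,"wx": 0,"wy": 0,"wz": 0}
    - {"dx": -0.05,"dy": -0.6,"dz": -0.12,"wx": 0,"wy": 0,"wz": 0}
    - {"dx": -0.05,"dy": -0.6,"dz": -0.12,"wx": 0,"wy": 0,"wz": 0}
    - {"dx": -0.05,"dy": -0.6,"dz": -0.12,"wx": 0,"wy": 0,"wz": 0}

```text
time_s: 16.52
tcp_pos: [0.4866, 0.1189, 0.3129]
eef_rot: [-154.5, 89.5, -145.8]
contact_force: [0.5, -0.4, -1.5]
gripper_width: 0.0272
```

```bash
python3 st.py .4768 -.2294 .31 98.6
```

```text
t 16.52 tcp [0.4866 0.1189 0.3129] w 0.027190509032154905 F [ 0.4858 -0.4353 -1.4994] j6 -117.5730576025349
yang 98.6522273476605
level corr wy,wz units -0.10570355253291253 0.05043878398785749
units dx dy dz [  0.2386 -17.143   -3.1033]
wx units 0.01139423970324464
```

Call:
arm_command:
  plan:
    - {"dx": -0.05,"dy": -0.7,"dz": -0.13,"wx": 0,"wy": -0.05,"wz": 0.03}
    - {"dx": -0.05,"dy": -0.7,"dz": -0.13,"wx": 0,"wy": -0.05,"wz": 0.03}
    - {"dx": -0.05,"dy": -0.7,"dz": -0.13,"wx": 0,"wy": 0,"wz": 0}
    - {"dx": -0.05,"dy": -0.7,"dz": -0.13,"wx": 0,"wy": 0,"wz": 0}
    - {"dx": -0.05,"dy": -0.7,"dz": -0.13,"wx": 0,"wy": 0,"wz": 0}
    - {"dx": -0.05,"dy": -0.7,"dz": -0.13,"wx": 0,"wy": 0,"wz": 0}
    - {"dx": -0.05,"dy": -0.7,"dz": -0.13,"wx": 0,"wy": 0,"wz": 0}
    - {"dx": -0.05,"dy": -0.7,"dz": -0.13,"wx": 0,"wy": 0,"wz": 0}
    - {"dx": -0.05,"dy": -0.7,"dz": -0.13,"wx": 0,"wy": 0,"wz": 0}
    - {"dx": -0.05,"dy": -0.7,"dz": -0.13,"wx": 0,"wy": 0,"wz": 0}
    - {"dx": -0.05,"dy": -0.7,"dz": -0.13,"wx": 0,"wy": 0,"wz": 0}
    - {"dx": -0.05,"dy": -0.7,"dz": -0.13,"wx": 0,"wy": 0,"wz": 0}
    - {"dx": -0.05,"dy": -0.7,"dz": -0.13,"wx": 0,"wy": 0,"wz": 0}
    - {"dx": -0.05,"dy": -0.7,"dz": -0.13,"wx": 0,"wy": 0,"wz": 0}
    - {"dx": -0.05,"dy": -0.7,"dz": -0.13,"wx": 0,"wy": 0,"wz": 0}
    - {"dx": -0.05,"dy": -0.7,"dz": -0.13,"wx": 0,"wy": 0,"wz": 0}
    - {"dx": -0.05,"dy": -0.7,"dz": -0.13,"wx": 0,"wy": 0,"wz": 0}
    - {"dx": -0.05,"dy": -0.7,"dz": -0.13,"wx": 0,"wy": 0,"wz": 0}
    - {"dx": -0.05,"dy": -0.6,"dz": -0.12,"wx": 0,"wy": 0,"wz": 0}
    - {"dx": -0.05,"dy": -0.3,"dz": -0.05,"wx": 0,"wy": 0,"wz": 0}

```text
time_s: 18.18
tcp_pos: [0.4607, -0.191, 0.3269]
eef_rot: [176.9, 89.2, -175.1]
contact_force: [0.6, 0.7, -0.8]
gripper_width: 0.0272
```

```bash
python3 st.py .4768 -.2294 .31 98.6
```

```text
t 18.18 tcp [ 0.4607 -0.191   0.3269] w 0.027182670054716238 F [ 0.6171  0.6993 -0.7673] j6 -82.25520030064928
yang 97.90751598197426
level corr wy,wz units -0.17825904990248706 -0.009519562458945412
units dx dy dz [ 0.8349 -2.0111  0.5462]
wx units -0.15107657664986107
```

Call:
arm_command:
  plan:
    - {"dx": 0.2,"dy": -0.5,"dz": 0.15,"wx": -0.1,"wy": 0.2,"wz": 0}
    - {"dx": 0.2,"dy": -0.5,"dz": 0.15,"wx": 0,"wy": 0.2,"wz": 0}
    - {"dx": 0.2,"dy": -0.5,"dz": 0.15,"wx": 0,"wy": 0.2,"wz": 0}
    - {"dx": 0.2,"dy": -0.5,"dz": 0.1,"wx": 0,"wy": 0.16,"wz": 0}
    - {"dx": -0.05,"dy": 0,"dz": 0,"wx": 0,"wy": 0,"wz": 0}
    - {"dx": -0.05,"dy": 0,"dz": 0,"wx": 0,"wy": 0,"wz": 0}

```text
time_s: 18.68
tcp_pos: [0.4755, -0.2352, 0.3099]
eef_rot: [178.5, 85.3, -173.4]
contact_force: [0.5, 0.1, -1.2]
gripper_width: 0.0274
```

```bash
python3 st.py .4768 -.2294 .31 98.6;  python3 look.py wrist 20 >o20
cat > rw.py <<'E'
from h import *
import sys
tag=sys.argv[1]
S=np.load(f'c_wrist{tag}.npz');cm={k:S[k] for k in ('R','t','cx','cy','vertical_fov')}
L=open('o'+tag).read().replace('[','').replace(']','').split()
tcp=np.array(L[1:4],float);R=Ro.from_euler('xyz',np.array(L[4:7],float),degrees=True).as_matrix()
p=np.load('rp'+tag+'.npy');W=p@R.T+tcp
A=np.c_[W[:,:2],np.ones(len(W))];co=np.linalg.lstsq(A,W[:,2],rcond=None)[0]
print('ring plane world slope',co[:2],'tilt rad',np.hypot(*co[:2]))
# ring centre in tool: z=back+.0312 ; y = mid
zb=np.percentile(p[abs(p[:,1]-.0005)<.005][:,2],2);ym=np.percentile(p[:,1],[1,99]).mean()
cp=np.linalg.lstsq(np.c_[p[:,1:],np.ones(len(p))],p[:,0],rcond=None)[0]
zc=zb+.0312;c=np.array([cp@[ym,zc,1]+.0025,ym,zc]);print('ring centre tool',c,'world',R@c+tcp)
cc=R@c+tcp
C=cloud(cm,S['d'],True);
m=(S['d']>0)&(np.linalg.norm(C[...,:2]-[.458,-.232],axis=2)<.03)&(abs(C[...,2]-.0705)<.0025)
q=C[m]
if len(q)>20:
    (x,y),rad=cv2.minEnclosingCircle((q[:,:2]*1000).astype(np.float32));print('axle',len(q),x,y,rad,np.median(q[:,2]),'extents',np.percentile(q[:,:2],[.5,99.5],axis=0).round(4).tolist())
tgt=np.array([.4580,-.2323]);print('TCP shift world xy to centre',tgt-cc[:2],'tool units (level)',R.T@np.r_[tgt-cc[:2],0]/.02)
save('w'+tag,S['p'],(160,100,400,280),3.3)
E
python3 ringfit.py 20; python3 rw.py 20
```

```text
t 18.68 tcp [ 0.4755 -0.2352  0.3099] w 0.027356714693049972 F [ 0.5096  0.1395 -1.1737] j6 -77.63709335998847
yang 98.10914347351275
level corr wy,wz units -1.0230159459364465 -0.027268300354349635
units dx dy dz [-0.0126  0.2771  0.105 ]
wx units -0.10708828177631571
n 1124
[  5   1   0   1   0   1   0   0   0   6 269 535 296   9   1   0   0   0
   0   0] [0.095 0.097 0.099 0.101 0.103 0.105 0.107 0.109 0.111 0.113 0.115 0.117
 0.119 0.121 0.123 0.125 0.127 0.129 0.131 0.133]
top plane x=a*y+b*z+c [ 0.0007 -0.0806  0.1157] n 1108 tilt deg (tool) 4.620768208237995
y [-0.0289  0.0012  0.0303] z [-0.05   -0.0321 -0.0048]
back z [-0.0501 -0.046  -0.0419]
ring plane world slope [-0.0014  0.0013] tilt rad 0.0019425235599628353
ring centre tool [ 0.1197  0.0007 -0.0189] world [ 0.447  -0.2383  0.1922]
axle 593 458.25238037109375 -232.88320922851562 17.294984817504883 0.07055206430521804 extents [[0.4419, -0.2486], [0.4746, -0.2167]]
TCP shift world xy to centre [0.011 0.006] tool units (level) [-0.0474  0.2188  0.5836]
```

View pics/w20.png

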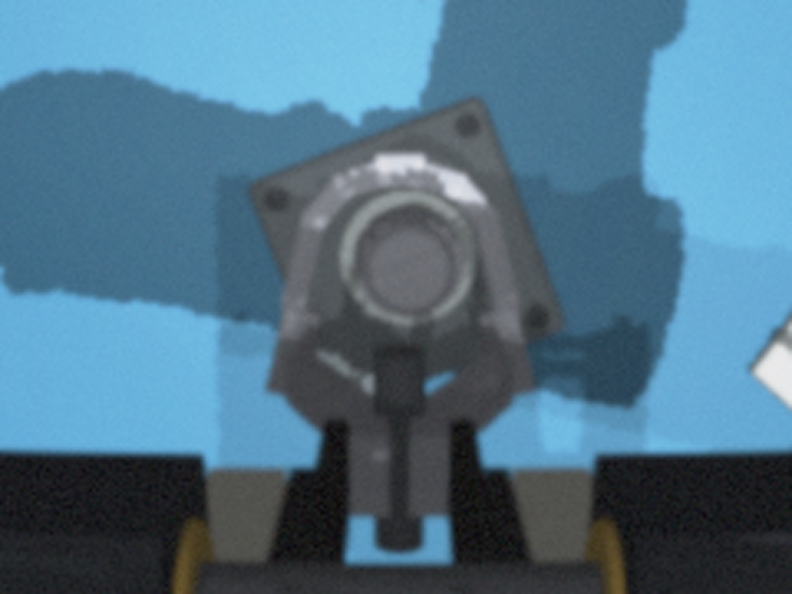

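Call:
arm_command:
  plan:
    - {"dx": 0.1,"dy": 0.1,"dz": 0.3,"wx": -0.05,"wy": 0,"wz": 0}
    - {"dx": 0.4,"dy": 0.1,"dz": 0.3,"wx": 0,"wy": 0,"wz": 0}
    - {"dx": 0.6,"dy": 0,"dz": 0.06,"wx": 0,"wy": 0,"wz": 0}
    - {"dx": 0.7,"dy": 0,"dz": 0.06,"wx": 0,"wy": 0,"wz": 0}
    - {"dx": 0.7,"dy": 0,"dz": 0.06,"wx": 0,"wy": 0,"wz": 0}
    - {"dx": 0.7,"dy": 0,"dz": 0.06,"wx": 0,"wy": 0,"wz": 0}
    - {"dx": 0.6,"dy": 0,"dz": 0.05,"wx": 0,"wy": 0,"wz": 0}
    - {"dx": 0.3,"dy": 0,"dz": 0.03,"wx": 0,"wy": 0,"wz": 0}
    - {"dx": -0.05,"dy": 0,"dz": 0,"wx": 0,"wy": 0,"wz": 0}

```text
time_s: 19.48
tcp_pos: [0.4904, -0.2236, 0.2225]
eef_rot: [178.0, 85.6, -173.4]
contact_force: [0.4, 0.6, -2.5]
gripper_width: 0.0271
```

```bash
python3 st.py;  python3 look.py wrist 21 >o21;  sed -i 's/\[.4580,-.2323\]/[.4581,-.2325]/' rw.py;python3 ringfit.py 21 | tail -3; python3 rw.py 21
```

```text
t 19.48 tcp [ 0.4904 -0.2236  0.2225] w 0.027052301743996122 F [ 0.3545  0.6472 -2.5255] j6 -78.52930276370205
yang 98.66633032825979
level corr wy,wz units -0.9537810055629133 -0.03388455444251898
top plane x=a*y+b*z+c [-0.0005 -0.087   0.1157] n 1104 tilt deg (tool) 4.984173849948984
y [-0.0288  0.0012  0.0304] z [-0.0499 -0.032  -0.0046]
back z [-0.05   -0.0459 -0.0417]
ring plane world slope [0.01   0.0048] tilt rad 0.01106794893140013
ring centre tool [ 0.1198  0.0008 -0.0188] world [ 0.4627 -0.2267  0.1045]
axle 954 458.4780578613281 -232.30490112304688 17.264009475708008 0.07058434592344989 extents [[0.4428, -0.2486], [0.4745, -0.2168]]
TCP shift world xy to centre [-0.0046 -0.0058] tool units (level) [ 0.0199 -0.2531 -0.2688]
```

View pics/w21.png

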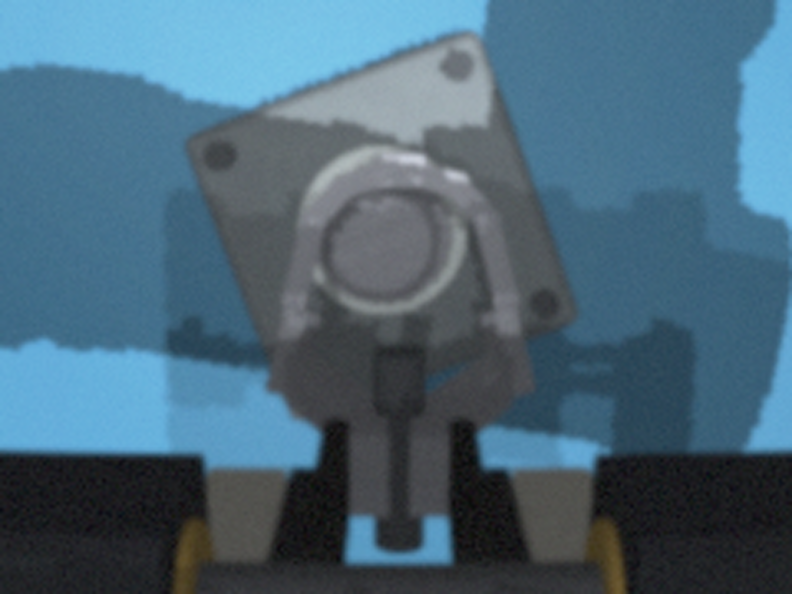

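Call:
arm_command:
  plan:
    - {"dx": 0,"dy": -0.13,"dz": -0.1,"wx": 0,"wy": 0.1,"wz": 0}
    - {"dx": 0,"dy": -0.12,"dz": -0.08,"wx": 0,"wy": 0.0,"wz": 0}
    - {"dx": -0.03,"dy": 0,"dz": 0,"wx": 0,"wy": 0,"wz": 0}
    - {"dx": -0.03,"dy": 0,"dz": 0,"wx": 0,"wy": 0,"wz": 0}

```text
time_s: 19.87
tcp_pos: [0.4894, -0.2296, 0.2275]
eef_rot: [179.6, 85.4, -171.7]
contact_force: [0.1, -0.2, -1.0]
gripper_width: 0.0273
```

```bash
sed -i 's/\[.4581,-.2325\]/[.4584,-.2325]/' rw.py; python3 st.py;  python3 look.py wrist 22 >o22;python3 ringfit.py 22 | tail -3; python3 rw.py 22
```

```text
t 19.87 tcp [ 0.4894 -0.2296  0.2275] w 0.027341439771808536 F [ 0.1098 -0.1503 -1.0168] j6 -77.9978949977034
yang 98.75426114145748
level corr wy,wz units -1.0103122853537865 -0.007494509054557785
top plane x=a*y+b*z+c [-0.0003 -0.0803  0.1157] n 1105 tilt deg (tool) 4.601589939906438
y [-0.0288  0.0004  0.0303] z [-0.0499 -0.032  -0.0046]
back z [-0.05   -0.0458 -0.0417]
ring plane world slope [-0.0007  0.0008] tilt rad 0.0010331434466604294
ring centre tool [ 0.1197  0.0008 -0.0188] world [ 0.4612 -0.2331  0.1097]
axle 973 458.15679931640625 -232.75991821289062 17.344133377075195 0.07047245620963288 extents [[0.4417, -0.2492], [0.4743, -0.2162]]
TCP shift world xy to centre [-0.0028  0.0006] tool units (level) [ 0.0109  0.0503 -0.1342]
```

Call:
arm_command:
  plan:
    - {"dx": 0.2,"dy": 0.03,"dz": -0.1,"wx": 0,"wy": 0,"wz": 0}
    - {"dx": 0.4,"dy": 0,"dz": 0.02,"wx": 0,"wy": 0,"wz": 0}
    - {"dx": 0.4,"dy": 0,"dz": 0.03,"wx": 0,"wy": 0,"wz": 0}
    - {"dx": 0.2,"dy": 0,"dz": 0.02,"wx": 0,"wy": 0,"wz": 0}
    - {"dx": 0,"dy": 0,"dz": 0,"wx": 0,"wy": 0,"wz": 0}

```text
time_s: 20.33
tcp_pos: [0.4867, -0.2295, 0.2022]
eef_rot: [179.8, 85.5, -171.5]
contact_force: [-1.0, -0.3, -2.4]
gripper_width: 0.0274
```

```bash
python3 st.py;  python3 look.py wrist 23 >o23;python3 ringfit.py 23 | tail -3; python3 rw.py 23
```

```text
t 20.33 tcp [ 0.4867 -0.2295  0.2022] w 0.02743739385309429 F [-1.032  -0.3472 -2.3737] j6 -78.07916721109879
yang 98.711971410948
level corr wy,wz units -0.980180546225648 -0.0031966912590684904
top plane x=a*y+b*z+c [-0.0015 -0.0589  0.1323] n 944 tilt deg (tool) 3.3769464437292323
y [-0.0139  0.0011  0.0161] z [-0.0323 -0.0174 -0.0048]
back z [-0.0326 -0.0181 -0.0049]
ring plane world slope [-0.019  -0.0011] tilt rad 0.019028347431431638
ring centre tool [ 0.1349  0.0011 -0.0011] world [ 0.475  -0.2301  0.0678]
axle 1128 458.1529235839844 -232.7431640625 17.40877914428711 0.07047338206206202 extents [[0.4418, -0.2492], [0.4742, -0.2168]]
TCP shift world xy to centre [-0.0166 -0.0024] tool units (level) [ 0.0657  0.009  -0.8346]
```

View pics/w23.png

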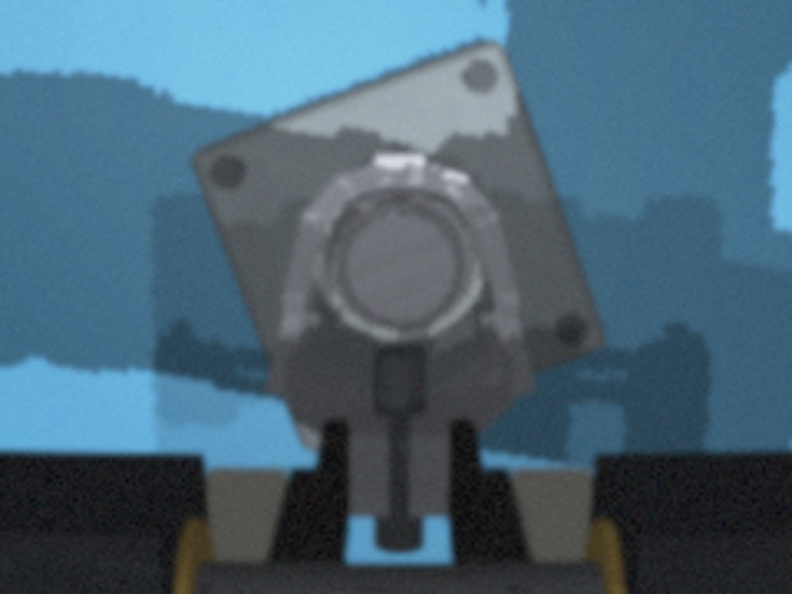

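```bash
cat > rp.py <<'E'
from h import *
s=r.get_state();R=toolR(s);c=R@[.1197,.0008,-.0188]+s['tcp_pos'];dn=R.T@[0,0,-1]
ax=np.array([.4583,-.2326,.052]);e=ax-c
print('t',s['time_s'],'ring',c,'err mm',e*1000,'F',s['contact_force'],'w',s['gripper_width'])
print('xy corr units',R.T@np.r_[e[:2],0]/.02,'down remaining units',-e[2]/.02,'down dir',dn)
n=R@np.array([1,0,.0803])/np.hypot(1,.0803);print('ring tilt', np.hypot(*n[:2]), 'wy units to level',(.0803-dn[2])/.08,'wz',dn[1]/.08)
E
python3 rp.py
```

```text
t 20.3833 ring [ 0.4587 -0.233   0.0846] err mm [ -0.4287   0.3919 -32.5789] F [-0.3478 -0.2743 -1.3111] w 0.027110057987241493
xy corr units [ 0.0014  0.0226 -0.0182] down remaining units 1.6289463888829483 down dir [ 0.9969 -0.0002  0.0786]
ring tilt 0.001511849514208861 wy units to level 0.021843922926965444 wz -0.00284886817039174
```

Call:
arm_command:
  plan:
    - {"dx": 0.2,"dy": 0.01,"dz": 0,"wx": 0,"wy": 0.02,"wz": 0}
    - {"dx": 0.2,"dy": 0,"dz": 0.015,"wx": 0,"wy": 0,"wz": 0}
    - {"dx": 0.1,"dy": 0,"dz": 0.01,"wx": 0,"wy": 0,"wz": 0}

```text
time_s: 20.63
tcp_pos: [0.4868, -0.2295, 0.1919]
eef_rot: [-179.8, 85.4, -171.1]
contact_force: [-0.2, 0.3, -2.6]
gripper_width: 0.0269
```

```bash
python3 rp.py
```

```text
t 20.6333 ring [ 0.4587 -0.233   0.0741] err mm [ -0.3762   0.4306 -22.128 ] F [-0.2113  0.2902 -2.5697] w 0.026872781176439337
xy corr units [ 0.0012  0.0241 -0.0153] down remaining units 1.1064011317089002 down dir [0.9968 0.0002 0.0798]
ring tilt 0.00031471709960650355 wy units to level 0.006100657688126905 wz 0.0026698237086507023
```

Call:
arm_command:
  plan:
    - {"dx": 0.15,"dy": 0.02,"dz": 0,"wx": 0,"wy": 0,"wz": 0}
    - {"dx": 0.2,"dy": 0,"dz": 0.015,"wx": 0,"wy": 0,"wz": 0}
    - {"dx": 0.1,"dy": 0,"dz": 0.01,"wx": 0,"wy": 0,"wz": 0}

```text
time_s: 20.88
tcp_pos: [0.4866, -0.2291, 0.182]
eef_rot: [-179.8, 85.4, -171.1]
contact_force: [0.2, -0.3, -1.7]
gripper_width: 0.027
```

```bash
python3 rp.py; python3 look.py wrist 24 >o24; python3 -c "
from h import *
S=np.load('c_wrist24.npz');save('w24',S['p'],(200,130,360,250),5)"
```

```text
t 20.8833 ring [ 0.4586 -0.2326  0.0641] err mm [ -0.2636   0.0148 -12.1384] F [ 0.1643 -0.3334 -1.6879] w 0.02695893073090064
xy corr units [ 0.001   0.0027 -0.0129] down remaining units 0.6069180455250973 down dir [0.9968 0.0003 0.0797]
ring tilt 0.0004588930879110883 wy units to level 0.007760216142320593 wz 0.003487585276162365
```

View pics/w24.png

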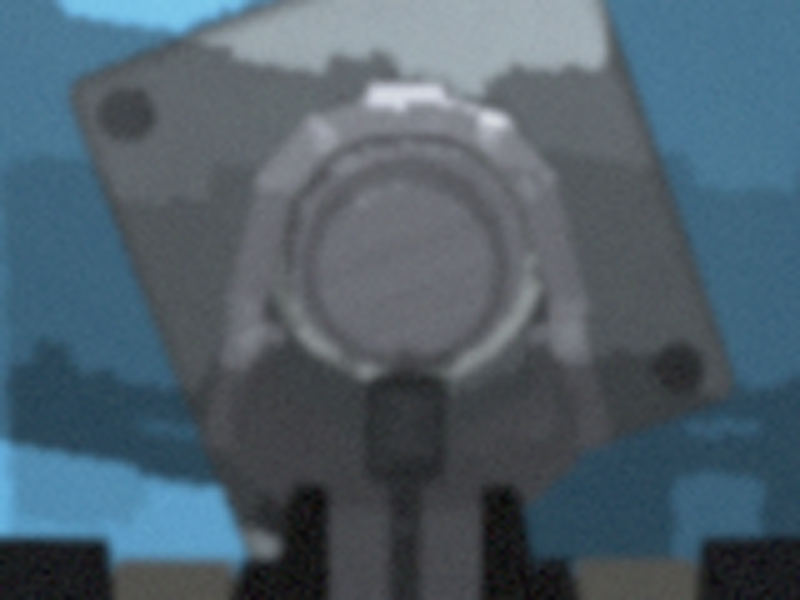

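Call:
arm_command:
  plan:
    - {"dx": 0.15,"dy": 0,"dz": 0,"wx": 0,"wy": 0,"wz": 0}
    - {"dx": 0.2,"dy": 0,"dz": 0.015,"wx": 0,"wy": 0,"wz": 0}
    - {"dx": 0.1,"dy": 0,"dz": 0.01,"wx": 0,"wy": 0,"wz": 0}

```text
time_s: 21.18
tcp_pos: [0.4865, -0.2291, 0.1723]
eef_rot: [-179.7, 85.4, -171.0]
contact_force: [0.5, -0.2, -2.1]
gripper_width: 0.0268
```

```bash
python3 rp.py
```

```text
t 21.1833 ring [ 0.4585 -0.2327  0.0545] err mm [-0.1769  0.0898 -2.4518] F [ 0.4609 -0.1609 -2.0997] w 0.02678979317534789
xy corr units [ 0.0006  0.0058 -0.008 ] down remaining units 0.12258939968170825 down dir [0.9968 0.0004 0.0794]
ring tilt 0.0007667414787483933 wy units to level 0.011319753138226175 wz 0.005083624020073979
```

Call:
arm_command:
  plan:
    - {"dx": 0.07,"dy": 0,"dz": 0,"wx": 0,"wy": 0,"wz": 0}
    - {"dx": 0.0,"dy": 0,"dz": 0,"wx": 0,"wy": 0,"wz": 0}

```text
time_s: 21.35
tcp_pos: [0.4861, -0.2291, 0.1701]
eef_rot: [-179.9, 85.4, -171.2]
contact_force: [0.2, 0.5, -2.3]
gripper_width: 0.0272
```

```bash
python3 rp.py;python3 look.py wrist 25 >o25; python3 look.py side 25 >/dev/null; python3 look.py scene 25 >/dev/null; python3 rp.py; python3 -c "
from h import *
S=np.load('c_wrist25.npz');save('w25',S['p'],(200,130,360,250),5)
S=np.load('c_side25.npz');a=cv2.resize(S['p'][130:240,340:460],None,fx=3.3,fy=3.3,interpolation=2)
S=np.load('c_scene25.npz');b=cv2.resize(S['p'][140:250,110:230],None,fx=3.3,fy=3.3,interpolation=2);save('ss25',np.hstack([a,b]))
S=np.load('c_wrist25.npz');cm={k:S[k] for k in ('R','t','cx','cy','vertical_fov')};C=cloud(cm,S['d'],True)
m=(S['d']>0)&(np.linalg.norm(C[...,:2]-[.4585,-.2326],axis=2)<.035)&(np.linalg.norm(C[...,:2]-[.4585,-.2326],axis=2)>.024)&(C[...,2]>.045)&(C[...,2]<.065)&(C[...,0]<.465)
print('ring top z by depth',m.sum(),np.percentile(C[m][:,2],[5,25,50,75,95]))"
```

```text
t 21.35 ring [ 0.458  -0.2327  0.0523] err mm [ 0.2972  0.0578 -0.297 ] F [ 0.1617  0.5436 -2.3367] w 0.027211007437851466
xy corr units [-0.0012  0.0006  0.0151] down remaining units 0.014849617878574459 down dir [0.9968 0.0001 0.0802]
ring tilt 0.0002217395287583787 wy units to level 0.0011382513266476948 wz 0.0018216634631446071
t 21.5 ring [ 0.4584 -0.2327  0.0528] err mm [-0.0937  0.1442 -0.8105] F [-0.7309 -1.0738 -1.9555] w 0.027061698126853106
xy corr units [ 0.0003  0.0078 -0.0035] down remaining units 0.04052749032799931 down dir [0.9968 0.0005 0.0795]
ring tilt 0.0007184440483970145 wy units to level 0.010017631346699064 wz 0.00584430134072788
ring top z by depth 793 [0.0536 0.0543 0.0548 0.0553 0.056 ]
```

View pics/w25.png

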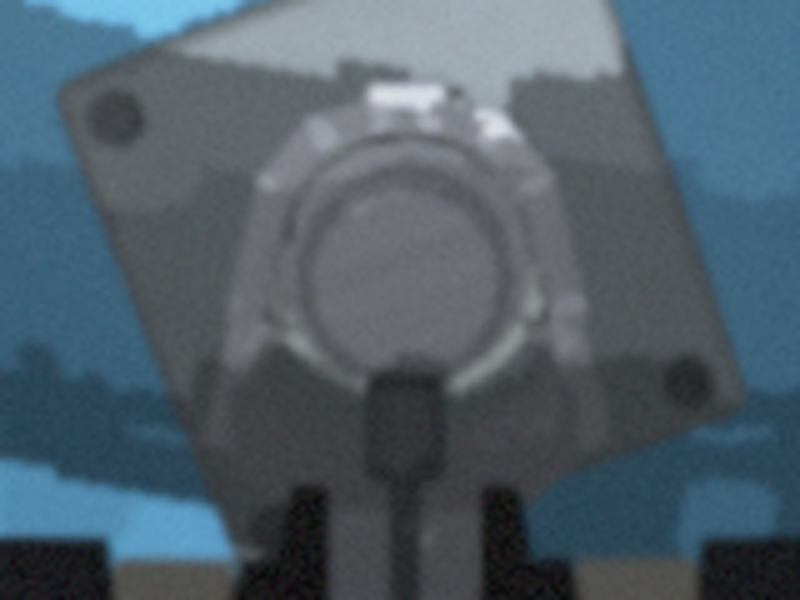

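View pics/ss25.png

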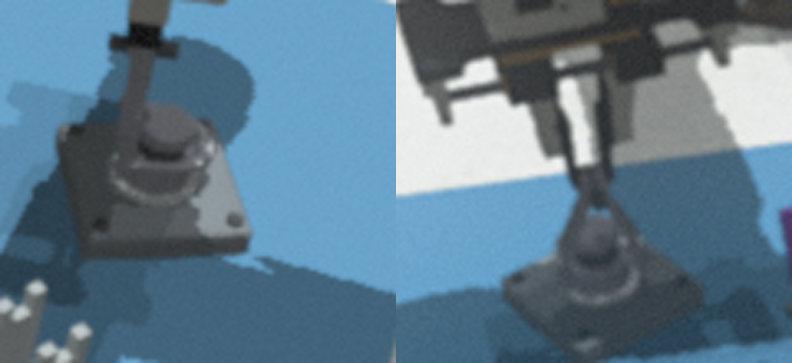

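```bash
python3 -c "
from h import *
print(r.close_job())"; python3 rp.py
```

```text
the job is handed in; nothing more can be done
None
the job is handed in; nothing more can be done
```

I gripped the black-handled pliers (not the purple ones), spread the ring fully and lifted it off its stand. I lowered it level over the axle head and handed the job in at 21.5 s of the 64 s allowed, still holding it spread at the groove. No verdict is reported, so these figures are my own measurements.

| Last check before handing in | Result |
|---|---|
| Ring centre to axle axis | within 0.4 mm (calibration good to about 2 mm) |
| Ring mid height | 52.3–52.8 mm from the arm pose and 52.3 mm from wrist depth, against the 52 mm target |
| Ring tilt | about 0.001 rad, from the arm pose and an earlier fit of the ring plane |
| Pliers | on the stop: 27 mm finger opening, 45 N grip set |
| Clearance | last wrist picture shows open space between ring and head on all sides |
| Wrist force | about 2 N, the same as in free air, so no sign of contact with the axle |

- **Ring hang:** the ring hung about 4.6° back-down on the pliers, so I tilted the tool by that amount to level it.
- **Failed check:** one depth fit just above the axle picked up the head instead of the ring. I discarded it and used the ring position measured earlier relative to the tool; the later depth reading agreed with it.
- **Not measured:** I did not read the ring joint angles or the contact forces directly. I judged them from the pictures, the finger opening and the wrist force.

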